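# Nest two L-plates into an open-ended tray behind a block

## Robot

A 7-joint arm with a two-finger parallel gripper is mounted at the origin on the work surface; the furniture and walls round the work are solid. World frame = base frame: x ahead of the robot, y to its left, z up, the work surface at z = 0. Lengths are in m, angles in degrees, forces in N, time in s.
With the tool pointing down it reaches from about 0.425 to 0.95 m from the base axis. Payload 4.7 kg.
Tool frame: the origin (TCP) lies between the finger pads; the fingertips stand 25 mm ahead of it and the grasp point (between the pads) lies 6 mm ahead of it; z points along the fingers, y is the direction in which the jaws open and shut (so a half turn about z gives the same grasp; the last joint's range is limited). The gripper opens to 87 mm and grips with 3 to 60 N. Pads are 19 mm wide; open, the fingers measure 117 mm over their backs; the gripper's body (75 mm by 190 mm) begins 51 mm behind the grasp point.
Start: joints at [66.984, 26.849, -2.785, 87.806, 1.381, 65.374, -4.715], TCP at [0.246, -0.629, 0.248] pointing down, gripper open.
Joint ranges: [-148.3, 148.3], [-19.14, 114.17], [-79.39, 73.82], [5.75, 140.21], [-59.74, 239.74], [12.07, 113.84], [-152.46, 152.46]. Speed limits (degrees/s): [147.25, 147.25, 180, 180, 180, 180, 180].

## Interface

Orientations are given as [roll, pitch, yaw] about the fixed x, y, z axes, in that order (R = Rz(yaw) Ry(pitch) Rx(roll)).
In Python, from workcell import status, eyes, bot gives the robot as it stands. The module is installed in compiled form; this text tells all that it offers.
- The arm moves only by the tool servo_tool, never from a script. Its argument "commands" is a list of rows, each an object of numbers: "x", "y", "z": the shift along the tool's x, y, z in mm; "twist": the turn about the tool's z in rad; "claw": the opening in per cent of the stroke, from 0 (shut) to 100 (fully open). A call has 1 to 8 rows; each row is the pose to reach, as a shift and turn from the pose measured when the call began, along the tool's axes at that moment; what a row does not reach only later rows make up. A row lasts 1/10 s, in which the tool goes at most 50 mm and 8.59 degrees, less where a joint would pass 70% of its speed; a pose out of reach is approached as far as the arm can. A call with a gripper value outside its range is refused whole. The fingers move at their own pace and stop on an object; "squeeze" is the grip in N (left out, the last holds). Time passes only in rows, so rows that repeat a pose let the fingers close. It gives the time, the measured TCP pose, the force and the opening at its end, in the units of the state.
- status.read_state(): the state, without advancing time (a new reading comes with each control period).
- eyes.grab_frame(name): name is "scene" or "top" or "wrist"; returns a dict with "image" (480x640x3 uint8, blue, green, red), "z_map" (480x640 float32, m along the optical axis (not along the pixel's ray), 0 where there is no reading), "fx", "fy", "cx", "cy" (pixels), "eye" and "rotation" of the camera in the world. Camera axes: x right, y up, looking along -z (the intrinsics and any distortion apply to the point x, -y, -z); pixel columns grow to the right and rows downward; lengths in m; the calibration is good to about 2 mm. The wrist camera is an equidistant fisheye: a pixel r from the principal point sees the ray r / f radians off the axis. A picture is of the moment at which its call begins.
- bot.hand_in(): hands the job in, once; it reports no verdict.
The state is a dict: "t": time; "qpos": joint angles; "joint_velocities": joint speeds; "tau": joint torques, N m; "eef_pos": TCP position; "orientation": TCP orientation; "contact_force": force on the tool from outside, world axes, zero at the start; "wrist_torque": the same for the moment, N m; "gripper_width": opening from 0.0 (shut) to 1.0 (fully open).
Only numpy, scipy, OpenCV 4.12 (cv2) and the standard library are available. Lean on these libraries where they do the work, as an engineer would, in place of code of your own. Each camera call takes 0.05 s, during which the arm holds its last target.

## Task

The drilled steel block already lies loose in the dark three-sided tray: pack the two L-shaped aluminium plates in with it. Turn the plates so that they nest into each other, slide them in through the open end flat on the table and push everything up close, so that plates and block all lie wholly inside the tray and nothing sticks out past its open end. Do not shift the other tools and offcuts on the table.

Things in the scene. Friction and masses are not known exactly. Their poses are not given: they have to be found in the camera images.
- tray: Three-sided dark steel tray fixed to the table, no floor of its own. Origin: on the table, middle of the open end; x points into the tray, y across, z up. Inside 192 mm long (end wall at x = 192), 80 mm wide (y -40 to +40). Walls 10 mm thick, 26 mm high, first 14 mm flared outward by some 4 mm; screw feet out to y = +-70.
- tray_strip (a point): Middle of the steel strip, 5 mm thick, that bridges the closed end of the tray from wall to wall; the point is on its underside, 26 mm above the table. It covers x = 166 to 202 mm of the tray, so parts have to slide in under it. Axes as the tray's.
- plate_1_centre (a point): L-shaped aluminium plate, 105 x 75 x 18 mm, 0.25 kg; two alike. Point: centre of the 105 x 75 outline, 9 mm above the underside. x runs along the 105 mm length, z up. Foot: x -52.5 to -16.5 mm, full width (y -37.5 to +37.5). Arm: from the foot to x = +52.5 mm, y +3.5 to +37.5. Nested foot-arm-foot, the two plates take 141 mm (36 + 69 + 36) of the tray's length.
- plate_2_centre (a point): L-shaped aluminium plate, 105 x 75 x 18 mm, 0.25 kg; two alike. Point: centre of the 105 x 75 outline, 9 mm above the underside. x runs along the 105 mm length, z up. Foot: x -52.5 to -16.5 mm, full width (y -37.5 to +37.5). Arm: from the foot to x = +52.5 mm, y +3.5 to +37.5. Nested foot-arm-foot, the two plates take 141 mm (36 + 69 + 36) of the tray's length.
- steel_block_centre (a point): Filed steel block with three drilled holes, 45 x 75 x 18 mm (x, y, z), 0.46 kg; the point is its centre, 9 mm above its underside. It starts loose in the tray, part of the way in, its 75 mm length across (along the tray's y), and slides when pushed. Block and nested plates take 186 (45 + 141) of the tray's 192 mm.
- spanner: Bystander, to be left alone: steel combination spanner lying flat, 27 x 181 x 6 mm (x, y, z); origin at the centre of its underside; lies along its y axis.
- wood_block: Bystander, to be left alone: orange-brown beech block, 48 x 105 x 32 mm (x, y, z); origin at the centre of its underside; lies along its y axis.
- tube_offcut: Bystander, to be left alone: brown square tube offcut, 30 x 130 x 30 mm (x, y, z); origin at the centre of its underside; lies along its y axis.
- hex_bar: Bystander, to be left alone: brown hexagon bar offcut, 24 x 100 x 21 mm (x, y, z); origin at the centre of its underside; lies along its y axis.
- vise_6: Blue bench vise bolted to the far edge of the table. Origin at the middle of its footing, 40 mm below the table top. Its x axis points towards the robot. The bolted foot covers x -80 to +55 mm, y -50 to +85 mm, 12 mm high with bolts above it; a square beam (y -8 to +42) runs on to x = +183 mm, 20 to 70 mm above the table; the jaws beyond the foot stand 146 mm high.
Mind the look-alikes: they are no part of the job. Leave any blue look-alike of the part that bears plate_1_centre alone.

How it is judged (in metres and radians):
At the end, for the whole second after the job is handed in: Both plates and the block lie flat on the table inside the tray, square to it (within about 4.5 degrees, on its centre line to 7 mm), released and at rest, and none sticks out past the open end by more than 3 mm (x of plate_1_centre in the frame of tray between 0.0495 and 0.1425 m and y of plate_1_centre in the frame of tray between -0.007 and 0.007 m and angle between the x axis of each of plate_1_centre, plate_2_centre, steel_block_centre and the x axis of tray, either way round below 0.08 rad and angle between each of plate_1_centre, plate_2_centre, steel_block_centre's own z axis and vertical below 0.06 rad and height (world z) of each of plate_1_centre, plate_2_centre, steel_block_centre below 0.013 m and linear speed of each of plate_1, plate_2, steel_block below 0.01 m/s and x of plate_2_centre in the frame of tray between 0.0495 and 0.1425 m and y of plate_2_centre in the frame of tray between -0.007 and 0.007 m and x of steel_block_centre in the frame of tray between 0.0195 and 0.1725 m and y of steel_block_centre in the frame of tray between -0.007 and 0.007 m); the robot touches nothing.
It fails at once if one of the four loose tools and offcuts is shifted by more than 20 mm (distance of any of spanner, wood_block, tube_offcut, hex_bar from where it was at the start of the episode above 0.02 m).
It also fails if it takes over 67 s, if anything falls off the work surface, if the arm or the gripper's body presses on something with over 40 N, if the wrist force passes 120 N, or if a joint passes its speed limit or range.

## Working session

There is one attempt and no reset: what is moved stays moved. The work goes in short steps, Python scripts to look and compute and a tool call to move; the robot and the scene stay as the last step left them, time stands still between calls to the robot, and variables do not carry over. Pictures are saved under pics/ and viewed, and the job is handed in when it is done.

Besides the shell and the picture viewer there is one more tool, called after "Call:" as name(argument=value, ...), one argument or row to a line, values as JSON. servo_tool: Moves the arm, as the interface text tells. Its arguments: {"type":"object","properties":{"commands":{"type":"array"},"squeeze":{"type":"number"}},"required":["commands"]}

```bash
mkdir -p pics; cat > h.py <<'E'
import numpy as np, cv2
from workcell import status, eyes, bot
E
python3 - <<'E'
from h import *
s=status.read_state(); print(s)
for n in ("scene","top","wrist"):
    f=eyes.grab_frame(n); cv2.imwrite(f"pics/{n}0.png",f["image"]); np.savez(f"{n}0.npz",**f)
    print(n,f["fx"],f["fy"],f["cx"],f["cy"],f["eye"],f["rotation"], [k for k in f])
E
```

```text
{'t': 0.0, 'qpos': array([66.98529147, 26.89733157, -2.78537891, 87.87218462,  1.38234805,
       65.3726122 , -4.7141975 ]), 'joint_velocities': array([-0.02802056,  0.05768935,  0.03998771,  0.05734033,  0.01760454,
        0.02748437,  0.00971332]), 'tau': array([-1.27371941e-04, -5.07982993e+01, -8.10157252e-02, -2.36157703e+01,
       -6.14865543e-02,  3.78753722e-02,  1.63020677e-04]), 'eef_pos': array([ 0.2456651, -0.6281418,  0.2465105]), 'orientation': array([-1.79891591e+02,  4.72561524e-03,  2.13634889e+01]), 'contact_force': array([ 0.30862182,  0.55605985, -0.55303276]), 'wrist_torque': array([-0.03104308, -0.0004126 , -0.01572119]), 'gripper_width': 1.002893267415645}
scene 620.0655934829383 620.0655934829383 320.1572368568143 247.37449590217454 [-0.94985857  0.73935236  0.97810738] [  58.25031127    0.95509785 -120.35034662] ['image', 'z_map', 'fx', 'fy', 'cx', 'cy', 'eye', 'rotation']
top 623.0066364543326 623.0066364543326 320.4870422819124 234.55133140403856 [0.1149296  0.00677238 1.56582511] [ 10.52402549  -0.30516015 -88.81937191] ['image', 'z_map', 'fx', 'fy', 'cx', 'cy', 'eye', 'rotation']
wrist 371.64829954431775 371.64829954431775 319.8299432092723 235.27629351432438 [ 0.31473902 -0.6019878   0.38227947] [-15.49609349   0.08496582 -68.61444734] ['image', 'z_map', 'fx', 'fy', 'cx', 'cy', 'eye', 'rotation']
```

View pics/scene0.png

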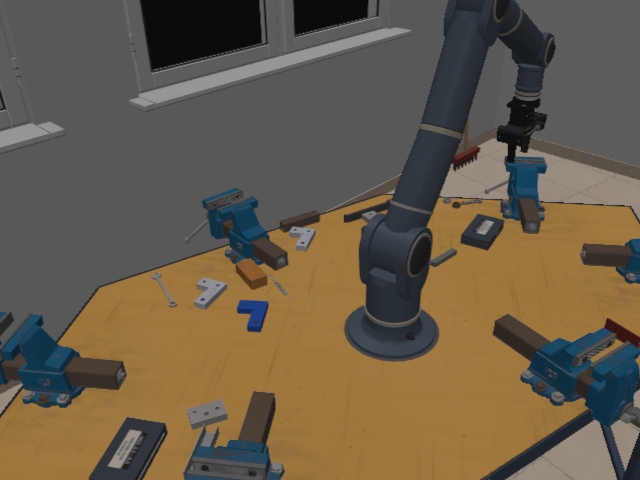

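View pics/top0.png

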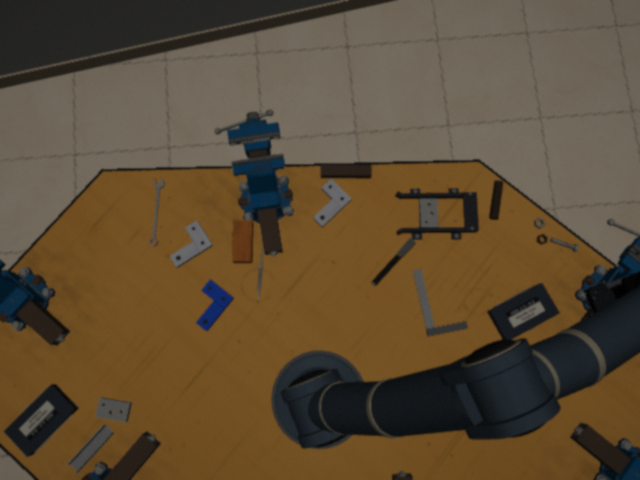

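View pics/wrist0.png

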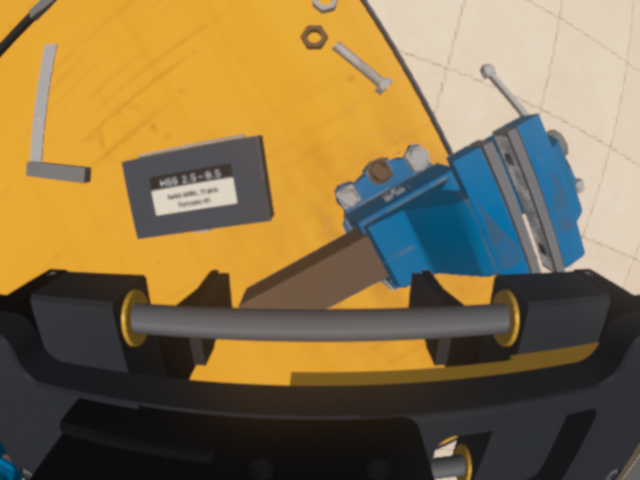

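```bash
cat >> h.py <<'E'
from scipy.spatial.transform import Rotation as Ro
def ray(f,u,v,wrist=False):
    x=(np.atleast_1d(u)-f["cx"])/f["fx"]; y=(np.atleast_1d(v)-f["cy"])/f["fy"]
    if wrist:
        r=np.hypot(x,y); s=np.where(r>1e-9,np.sin(r)/np.maximum(r,1e-9),1.)
        d=np.stack([x*s,-y*s,-np.cos(r)],-1)
    else: d=np.stack([x,-y,-np.ones_like(x)],-1)
    return d@Ro.from_euler('xyz',f["rotation"],degrees=True).as_matrix().T
def plane(f,u,v,z,wrist=False):
    d=ray(f,np.asarray(u,float),np.asarray(v,float),wrist); e=np.asarray(f["eye"]); t=(z-e[2])/d[:,2]
    return e+t[:,None]*d
def load(n): return {k:v for k,v in np.load(n).items()}
def proj(f,P,wrist=False):
    p=(np.atleast_2d(P)-f["eye"])@Ro.from_euler('xyz',f["rotation"],degrees=True).as_matrix()
    x,y,z=p[:,0],-p[:,1],-p[:,2]
    if wrist:
        r=np.hypot(x,y); th=np.arctan2(r,z); k=th/np.maximum(r,1e-9); x,y=x*k,y*k
    else: x,y=x/z,y/z
    return np.stack([f["cx"]+f["fx"]*x,f["cy"]+f["fy"]*y],-1)
E
python3 - <<'E'
from h import *
f=load("top0.npz"); im=f["image"]
c=im[150:350,140:400]; cv2.imwrite("pics/c1.png",cv2.resize(c,None,fx=3,fy=3,interpolation=cv2.INTER_CUBIC))
c=im[170:260,380:520]; cv2.imwrite("pics/c2.png",cv2.resize(c,None,fx=5,fy=5,interpolation=cv2.INTER_CUBIC))
for n,u,v,z in [("plate A",191,245,.018),("plate B",334,203,.018),("blue",214,305,.018),("block",428,212,.018),("tray open top",399,192,.026),("tray open top2",399,236,.026),("tray end",470,192,.031),("end2",470,234,.031),("beam tip",272,255,.1),("wood",243,240,.032),("tube?",346,171,.03),("hex?",497,200,.02),("spanner",157,212,.0),("bar",247,280,0),("black bar",394,262,0)]:
    print(n,plane(f,u,v,z).round(3), f["z_map"][v,u])
E
```

```text
plate A [[0.369 0.33  0.018]] 1.5663958
plate B [[ 0.485 -0.028  0.018]] 1.5890223
blue [[0.22  0.264 0.018]] 1.5317659
block [[ 0.467 -0.268  0.018]] 1.590355
tray open top [[ 0.516 -0.193  0.026]] 1.5947503
tray open top2 [[ 0.402 -0.193  0.026]] 1.5925261
tray end [[ 0.518 -0.373  0.031]] 1.5772753
end2 [[ 0.41  -0.371  0.031]] 1.5967629
beam tip [[0.335 0.119 0.1  ]] 1.532857
wood [[0.382 0.198 0.032]] 1.5594827
tube? [[ 0.567 -0.057  0.03 ]] 1.5899336
hex? [[ 0.502 -0.444  0.02 ]] 1.5903212
spanner [[0.456 0.426 0.   ]] 1.5902593
bar [[0.285 0.187 0.   ]] 1.5628055
black bar [[ 0.339 -0.184  0.   ]] 1.5645089
```

View pics/c1.png

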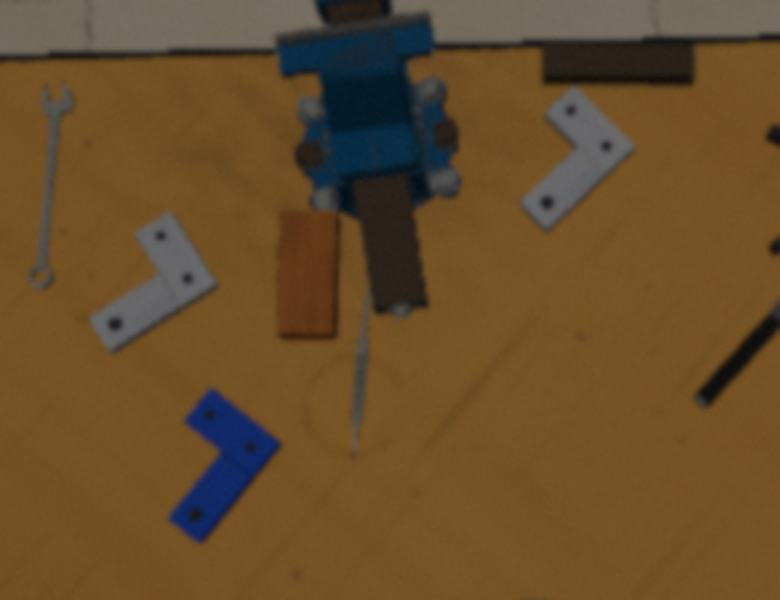

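View pics/c2.png

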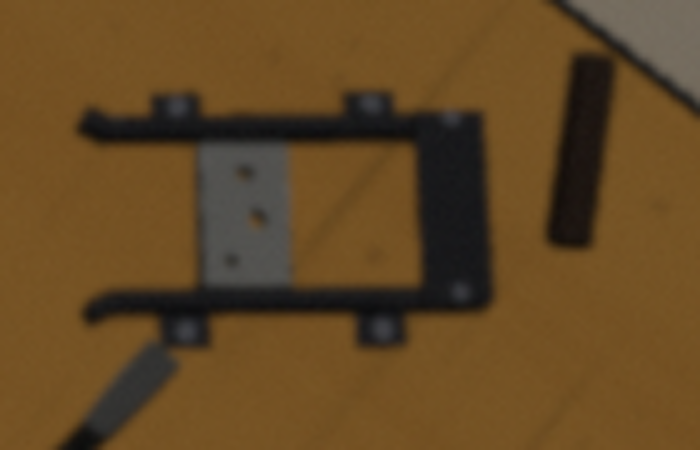

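```bash
cat >> h.py <<'E'
def rel(x,y,z,yaw=None):
    s=status.read_state(); R=Ro.from_euler('xyz',s["orientation"],degrees=True).as_matrix()
    d=(np.array([x,y,z])-s["eef_pos"])@R*1000
    tw=0
    if yaw is not None:
        tw=-((yaw-s["orientation"][2]+180)%360-180)*np.pi/180
    print("rel x %.1f y %.1f z %.1f twist %.3f | dist %.0f turn %.0f"%(*d,tw,np.linalg.norm(d),np.degrees(tw)))
def st():
    s=status.read_state(); print("t %.2f"%s["t"],s["eef_pos"].round(4),s["orientation"].round(2),"F",s["contact_force"].round(1),"g %.3f"%s["gripper_width"],"q",s["qpos"].round(0))
def grab(n,tag):
    f=eyes.grab_frame(n); cv2.imwrite(f"pics/{tag}.png",f["image"]); np.savez(f"{tag}.npz",**f); return f
E
python3 -c "
from h import *
rel(.44,-.17,.30,90)"
```

```text
rel x 347.9 y -356.1 z -52.7 twist -1.198 | dist 501 turn -69
```

Call:
servo_tool(
  commands=[
    {"x":348,"y":-356,"z":-53,"twist":-1.198,"claw":100},
    {"x":348,"y":-356,"z":-53,"twist":-1.198,"claw":100},
    {"x":348,"y":-356,"z":-53,"twist":-1.198,"claw":100},
    {"x":348,"y":-356,"z":-53,"twist":-1.198,"claw":100},
    {"x":348,"y":-356,"z":-53,"twist":-1.198,"claw":100},
    {"x":348,"y":-356,"z":-53,"twist":-1.198,"claw":100},
    {"x":348,"y":-356,"z":-53,"twist":-1.198,"claw":100},
    {"x":348,"y":-356,"z":-53,"twist":-1.198,"claw":100},
  ],
)

```text
t: 0.95
eef_pos: [0.4013, -0.2604, 0.2898]
orientation: [-180.0, -0.1, 90.3]
contact_force: [1.6, 0.4, 0.3]
gripper_width: 0.999
```

```bash
python3 -c "
from h import *
st();rel(.44,-.17,.30,90)"
```

```text
t 0.95 [ 0.4013 -0.2604  0.2898] [-1.7996e+02 -6.0000e-02  9.0340e+01] F [1.6 0.4 0.3] g 0.999 q [ 51.   8. -26. 109.   4.  64.  25.]
rel x 90.2 y 39.3 z -10.1 twist 0.006 | dist 99 turn 0
```

Call:
servo_tool(
  commands=[
    {"x":90,"y":39,"z":-10},
    {"x":90,"y":39,"z":-10},
    {"x":90,"y":39,"z":-10},
    {"x":90,"y":39,"z":-10},
  ],
)

```text
validation failed for argument at $.co...
```

```bash
python3 -c "
from h import *
st();f=grab('wrist','w1');print(f['eye'],f['rotation'])"
```

```text
t 0.95 [ 0.4013 -0.2604  0.2898] [-1.7996e+02 -6.0000e-02  9.0340e+01] F [1.6 0.4 0.3] g 0.999 q [ 51.   8. -26. 109.   4.  64.  25.]
[ 0.40182972 -0.18761641  0.42559968] [-15.45890467   0.01882641   0.36256792]
```

View pics/w1.png

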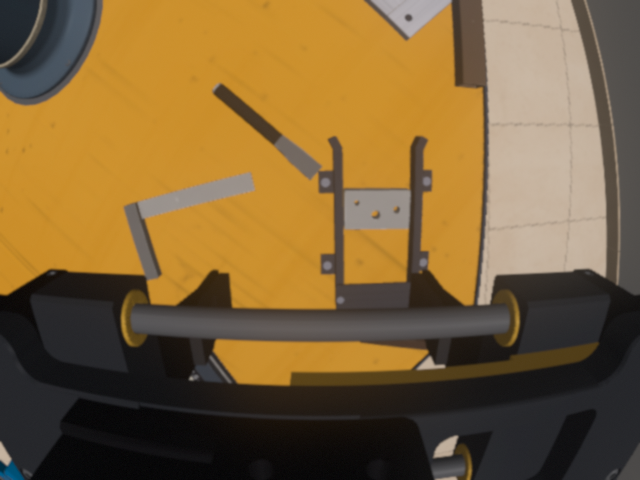

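```bash
python3 - <<'E'
from h import *
f=load("w1.npz"); c=f["image"][125:320,300:450]; cv2.imwrite("pics/w1c.png",cv2.resize(c,None,fx=4,fy=3,interpolation=cv2.INTER_CUBIC)[:600])
E
```

```text
(no output)
```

View pics/w1c.png

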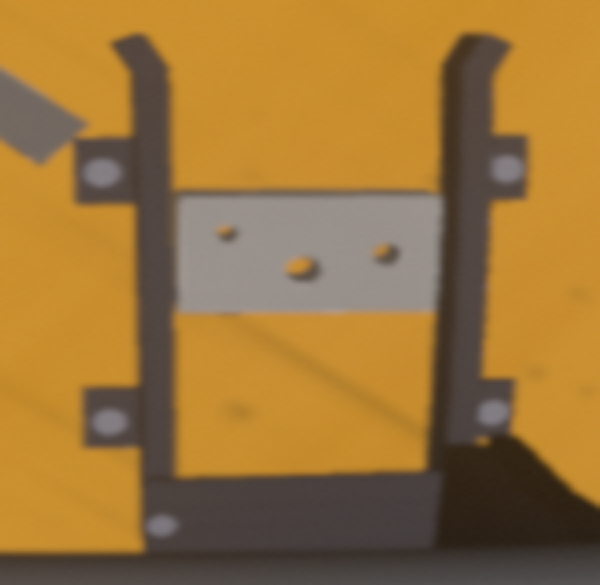

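Call:
servo_tool(
  commands=[
    {"x":90,"y":39,"z":-10,"twist":0,"claw":100},
    {"x":180,"y":39,"z":-10,"twist":0,"claw":100},
    {"x":180,"y":39,"z":-10,"twist":0,"claw":100},
    {"x":180,"y":39,"z":-10,"twist":0,"claw":100},
    {"x":180,"y":39,"z":-10,"twist":0,"claw":100},
  ],
)

```text
t: 1.5
eef_pos: [0.4411, -0.0639, 0.3029]
orientation: [179.7, -0.4, 91.9]
contact_force: [-0.5, -0.7, 0.1]
gripper_width: 1.0
```

```bash
python3 -c "
from h import *
st();f=grab('wrist','w2');print(f['eye'],f['rotation'])"
```

```text
t 1.50 [ 0.4411 -0.0639  0.3029] [179.72  -0.36  91.94] F [-0.5 -0.7  0.1] g 1.000 q [ 38.   4. -36. 111.   2.  65.   3.]
[0.43885172 0.00809903 0.4390022 ] [-15.15643909  -0.2962311    1.96621979]
```

View pics/w2.png

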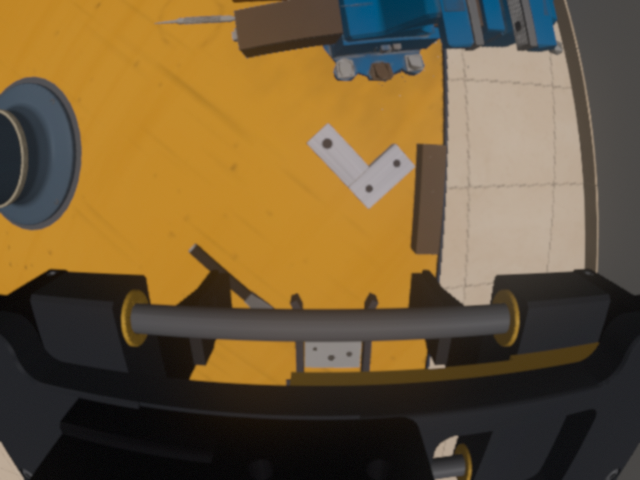

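```bash
cat >> h.py <<'E'
ML=np.array([[-52.5,-37.5],[-16.5,-37.5],[-16.5,3.5],[52.5,3.5],[52.5,37.5],[-52.5,37.5]])/1000
MB=np.array([[-22.5,-37.5],[22.5,-37.5],[22.5,37.5],[-22.5,37.5]])/1000
def fitpoly(f,seed,z=.018,wrist=True,model=ML,smax=60,vmin=120,show=None,eps=.007):
    hsv=cv2.cvtColor(f["image"],cv2.COLOR_BGR2HSV)
    m=((hsv[...,1]<smax)&(hsv[...,2]>vmin)).astype(np.uint8)
    m=cv2.morphologyEx(m,cv2.MORPH_CLOSE,np.ones((5,5))); 
    n,l=cv2.connectedComponents(m); k=l[seed[1],seed[0]]
    cs,_=cv2.findContours((l==k).astype(np.uint8),cv2.RETR_EXTERNAL,cv2.CHAIN_APPROX_NONE)
    c=max(cs,key=cv2.contourArea)[:,0,:].astype(float)
    w=plane(f,c[:,0],c[:,1],z,wrist)[:,:2]
    a=cv2.approxPolyDP((w*1000).astype(np.float32),eps*1000,True)[:,0,:]/1000
    print("corners",len(a),(a*1000).round(0).tolist())
    if len(a)!=len(model): return None
    # orient ccw
    if cv2.contourArea((a*1000).astype(np.float32),True)*cv2.contourArea((model*1000).astype(np.float32),True)<0: a=a[::-1]
    best=None
    def kab(A,B):
        ca,cb=A.mean(0),B.mean(0); H=(A-ca).T@(B-cb); th=np.arctan2(H[0,1]-H[1,0],H[0,0]+H[1,1])
        R=np.array([[np.cos(th),-np.sin(th)],[np.sin(th),np.cos(th)]]); t=cb-R@ca
        return th,t,np.abs(A@R.T+t-B).max()
    for s in range(len(a)):
        r=kab(model,np.roll(a,s,0))
        if best is None or r[2]<best[2]-1e-4: best=r
    # refine: nearest model-edge point of every contour point (rigid)
    th,t,_=best
    d=np.linalg.norm(w-np.roll(w,1,0),axis=1)
    for it in range(15):
        R=np.array([[np.cos(th),-np.sin(th)],[np.sin(th),np.cos(th)]]); q=(w-t)@R
        A=model;B=np.roll(model,-1,0); bd=np.full(len(q),9.); bp=q.copy()
        for p0,p1 in zip(A,B):
            u=np.clip(((q-p0)@(p1-p0))/((p1-p0)@(p1-p0)),0,1)[:,None]; pp=p0+u*(p1-p0); dd=np.linalg.norm(pp-q,axis=1)
            s=dd<bd; bd[s]=dd[s]; bp[s]=pp[s]
        ok=bd<.006
        th,t,_=kab(bp[ok],w[ok])
    print("pose x %.4f y %.4f yaw %.2f  resid mean %.1f mm max %.1f cornerfit %.1f"%(*t,np.degrees(th),bd.mean()*1e3,bd.max()*1e3,best[2]*1e3))
    return t,np.degrees(th)
E
python3 - <<'E'
from h import *
f=load("w2.npz"); hsv=cv2.cvtColor(f["image"],cv2.COLOR_BGR2HSV); print(hsv[165,345],hsv[175,390],hsv[150,300], hsv[208,368])
fitpoly(f,(345,165))
f=load("w1.npz"); hsv=cv2.cvtColor(f["image"],cv2.COLOR_BGR2HSV); print(hsv[200,355],hsv[214,380])
fitpoly(f,(350,215),model=MB)
f=load("top0.npz"); hsv=cv2.cvtColor(f["image"],cv2.COLOR_BGR2HSV); print(hsv[205,328],hsv[250,185])
fitpoly(f,(328,205),wrist=False,vmin=80);fitpoly(f,(184,252),wrist=False,vmin=80)
# tray points from w1 crop (crop/4+300, /3+125)
f=load("w1.npz")
def P(n,u,v,z): print(n,plane(f,u/4+300,v/3+125,z,True)[0].round(4))
for n,u,v in [("Linner a",168,130),("Linner b",175,470),("Router a",494,130),("Router b",476,430),("Rinner-top a",462,130),("Rinnertop b",444,430),("Louter a",134,130),("Louter b",142,470)]: P(n,u,v,.026)
P("mouth L",130,36,.026);P("mouth R",490,36,.026);P("strip edge L",147,479,.031);P("strip edge R",440,472,.031)
E
```

```text
[170   9 170] [165   9 167] [ 19 193 194] [ 15  92 175]
corners 6 [[428.0, 2.0], [500.0, -70.0], [550.0, -21.0], [528.0, 3.0], [495.0, -21.0], [450.0, 23.0]]
pose x 0.4885 y -0.0087 yaw 135.39  resid mean 1.0 mm max 2.1 cornerfit 3.1
[ 15  80 170] [ 13  27 133]
corners 4 [[429.0, -250.0], [432.0, -292.0], [504.0, -290.0], [503.0, -247.0]]
pose x 0.4664 y -0.2692 yaw -88.59  resid mean 0.7 mm max 1.7 cornerfit 2.1
[120   2 104] [120   5 105]
corners 6 [[548.0, -20.0], [527.0, 3.0], [490.0, -18.0], [450.0, 22.0], [427.0, 4.0], [497.0, -69.0]]
pose x 0.4869 y -0.0086 yaw 135.45  resid mean 1.3 mm max 2.9 cornerfit 5.6
corners 6 [[431.0, 321.0], [415.0, 345.0], [377.0, 328.0], [342.0, 378.0], [315.0, 364.0], [372.0, 280.0]]
pose x 0.3737 y 0.3417 yaw 124.40  resid mean 1.7 mm max 3.3 cornerfit 4.4
Linner a [ 0.4258 -0.2233  0.026 ]
Linner b [ 0.4306 -0.3539  0.026 ]
Router a [ 0.5161 -0.2209  0.026 ]
Router b [ 0.5192 -0.3377  0.026 ]
Rinner-top a [ 0.5069 -0.2212  0.026 ]
Rinnertop b [ 0.5094 -0.3376  0.026 ]
Louter a [ 0.4166 -0.2234  0.026 ]
Louter b [ 0.421 -0.354  0.026]
mouth L [ 0.4152 -0.1896  0.026 ]
mouth R [ 0.5135 -0.1863  0.026 ]
strip edge L [ 0.4222 -0.3556  0.031 ]
strip edge R [ 0.5084 -0.3533  0.031 ]
```

```bash
python3 - <<'E'
from h import *
rel(.4599,-.0093,.10,135.4)
f=load("top0.npz")
for u,v,z in [(291,190,.03),(284,210,.03),(262,205,.1),(282,252,.07)]: print(plane(f,u,v,z).round(3))
E
```

```text
rel x 56.9 y 20.2 z 202.8 twist -0.763 | dist 212 turn -44
[[0.514 0.082 0.03 ]]
[[0.461 0.098 0.03 ]]
[[0.457 0.147 0.1  ]]
[[0.348 0.097 0.07 ]]
```

Call:
servo_tool(
  commands=[
    {"x":57,"y":20,"z":203,"twist":-0.763,"claw":100},
    {"x":57,"y":20,"z":203,"twist":-0.763,"claw":100},
    {"x":57,"y":20,"z":203,"twist":-0.763,"claw":100},
    {"x":57,"y":20,"z":203,"twist":-0.763,"claw":100},
    {"x":57,"y":20,"z":203,"twist":-0.763,"claw":100},
    {"x":57,"y":20,"z":203,"twist":-0.763,"claw":100},
    {"x":57,"y":20,"z":203,"twist":-0.763,"claw":100},
  ],
)

```text
t: 2.25
eef_pos: [0.4601, -0.0105, 0.0998]
orientation: [179.7, -0.0, 135.1]
contact_force: [0.1, -0.9, -0.2]
gripper_width: 0.998
```

```bash
python3 -c "
from h import *
st();rel(.4599,-.0093,.028,135.4);f=grab('wrist','w3')"
```

```text
t 2.25 [ 0.4601 -0.0105  0.0998] [ 1.7969e+02 -4.0000e-02  1.3512e+02] F [ 0.1 -0.9 -0.2] g 0.998 q [ 29.  24. -40. 123.  23.  41.  19.]
rel x 0.9 y 0.4 z 71.8 twist -0.005 | dist 72 turn -0
```

View pics/w3.png

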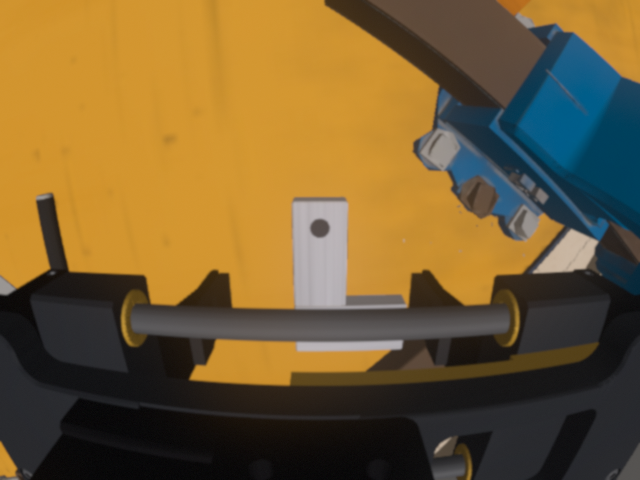

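Call:
servo_tool(
  commands=[
    {"x":0,"y":0,"z":45,"twist":0,"claw":100},
    {"x":0,"y":0,"z":72,"twist":0,"claw":100},
    {"x":0,"y":0,"z":72,"twist":0,"claw":100},
    {"x":0,"y":0,"z":72,"twist":0,"claw":0},
    {"x":0,"y":0,"z":72,"twist":0,"claw":0},
    {"x":0,"y":0,"z":72,"twist":0,"claw":0},
    {"x":0,"y":0,"z":72,"twist":0,"claw":0},
    {"x":0,"y":0,"z":72,"twist":0,"claw":0},
  ],
  squeeze=40,
)

```text
t: 3.1
eef_pos: [0.4612, -0.0104, 0.029]
orientation: [179.6, 0.1, 135.1]
contact_force: [-0.1, 0.2, 0.1]
gripper_width: 0.63
```

```bash
python3 -c "
from h import *
st()"
```

```text
t 3.10 [ 0.4612 -0.0104  0.029 ] [1.7960e+02 9.0000e-02 1.3509e+02] F [-0.1  0.2  0.1] g 0.630 q [ 23.  30. -34. 125.  31.  32.  12.]
```

Call:
servo_tool(
  commands=[
    {"x":0,"y":0,"z":0,"twist":0,"claw":0},
    {"x":0,"y":0,"z":0,"twist":0,"claw":0},
    {"x":0,"y":0,"z":0,"twist":0,"claw":0},
    {"x":0,"y":0,"z":0,"twist":0,"claw":0},
    {"x":0,"y":0,"z":-20,"twist":0,"claw":0},
    {"x":0,"y":0,"z":-20,"twist":0,"claw":0},
  ],
)

```text
t: 3.7
eef_pos: [0.4619, -0.0102, 0.05]
orientation: [179.5, 0.2, 135.1]
contact_force: [0.9, -0.2, -3.7]
gripper_width: 0.383
```

```bash
python3 -c "
from h import *
st();rel(.4427,-.1086,.045,91.6)"
```

```text
t 3.70 [ 0.4619 -0.0102  0.05  ] [179.49   0.19 135.08] F [ 0.9 -0.2 -3.7] g 0.383 q [ 25.  28. -36. 125.  29.  35.  14.]
rel x -55.8 y -83.3 z 4.4 twist 0.759 | dist 100 turn 43
```

Call:
servo_tool(
  commands=[
    {"x":-56,"y":-83,"z":4,"twist":0.759,"claw":0},
    {"x":-56,"y":-83,"z":4,"twist":0.759,"claw":0},
    {"x":-56,"y":-83,"z":4,"twist":0.759,"claw":0},
    {"x":-56,"y":-83,"z":4,"twist":0.759,"claw":0},
    {"x":-56,"y":-83,"z":4,"twist":0.759,"claw":0},
    {"x":-56,"y":-83,"z":4,"twist":0.759,"claw":0},
    {"x":-56,"y":-83,"z":4,"twist":0.759,"claw":0},
  ],
)

```text
t: 4.4
eef_pos: [0.4427, -0.1083, 0.0449]
orientation: [179.5, -0.2, 91.8]
contact_force: [0.6, 0.5, -3.2]
gripper_width: 0.391
```

```bash
python3 -c "
from h import *
st();rel(.4427,-.1086,.030,91.6);f=grab('wrist','w4');grab('scene','s4')"
```

```text
t 4.40 [ 0.4427 -0.1083  0.0449] [179.55  -0.22  91.79] F [ 0.6  0.5 -3.2] g 0.391 q [ 29.  26. -24. 126.  20.  31.  -9.]
rel x -0.3 y -0.1 z 14.9 twist 0.003 | dist 15 turn 0
```

View pics/w4.png

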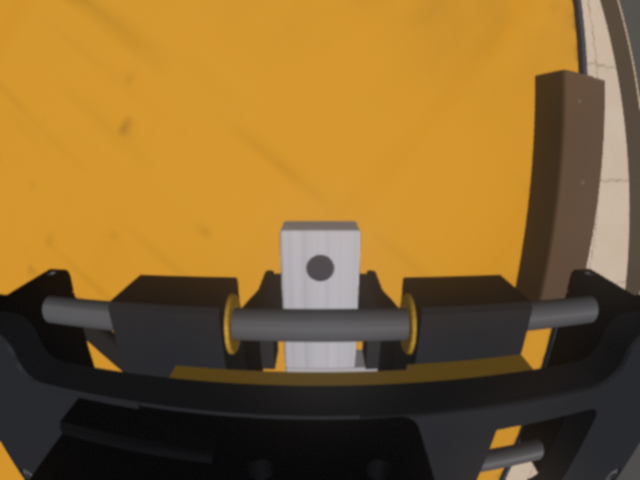

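View pics/s4.png

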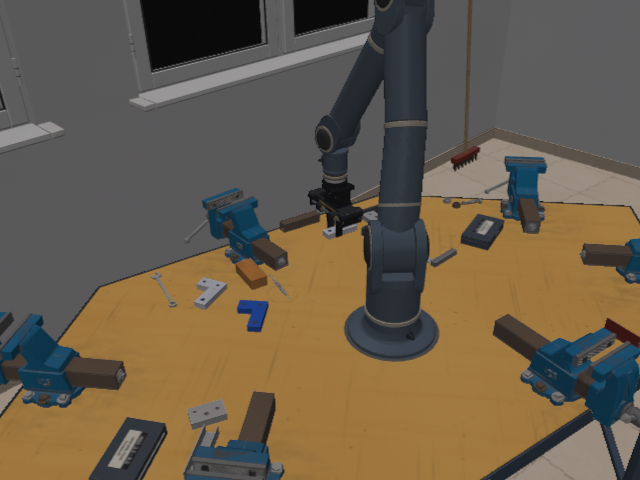

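Call:
servo_tool(
  commands=[
    {"x":0,"y":0,"z":15,"twist":0.003,"claw":0},
    {"x":0,"y":0,"z":15,"twist":0.003,"claw":0},
  ],
)

```text
t: 4.7
eef_pos: [0.4434, -0.1081, 0.0295]
orientation: [179.5, -0.3, 91.7]
contact_force: [0.9, -0.4, -2.4]
gripper_width: 0.387
```

```bash
python3 -c "
from h import *
st();
f=load('w4.npz'); print(plane(f,[282,320,358],[230,229,230],.034,True).round(4))
O=np.array([.4654,-.188]);ex=np.array([.0279,-.9996]);ey=np.array([.9996,.0279])
p=O+ex*-.017-ey*.0205; rel(*p,.030,91.6)
f=grab('wrist','w5')"
```

```text
t 4.70 [ 0.4434 -0.1081  0.0295] [179.51  -0.26  91.68] F [ 0.9 -0.4 -2.4] g 0.387 q [ 28.  28. -23. 126.  21.  29. -10.]
[[ 0.4271 -0.0744  0.034 ]
 [ 0.4427 -0.0735  0.034 ]
 [ 0.4583 -0.0734  0.034 ]]
rel x -63.5 y -0.9 z -0.8 twist 0.001 | dist 64 turn 0
```

View pics/w5.png

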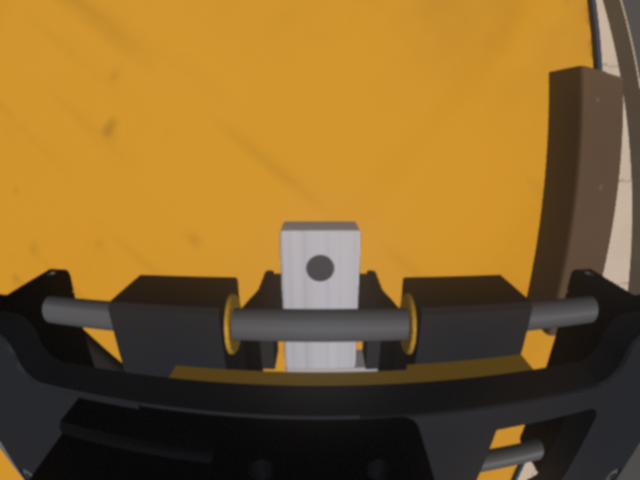

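Call:
servo_tool(
  commands=[
    {"x":-10,"y":-1,"z":0,"twist":0,"claw":0},
    {"x":-20,"y":-1,"z":0,"twist":0,"claw":0},
    {"x":-30,"y":-1,"z":0,"twist":0,"claw":0},
    {"x":-40,"y":-1,"z":0,"twist":0,"claw":0},
  ],
)

```text
t: 5.15
eef_pos: [0.443, -0.1496, 0.0297]
orientation: [179.6, -0.2, 91.6]
contact_force: [0.5, -1.0, -2.8]
gripper_width: 0.385
```

```bash
cat >> h.py <<'E'
O=np.array([.4654,-.188]);ex=np.array([.0279,-.9996]);ey=np.array([.9996,.0279])
def T(x,y): return O+ex*x+ey*y
def tr(p): d=np.asarray(p)[:2]-O; return (d@ex*1000).round(1),(d@ey*1000).round(1)
E
python3 -c "
from h import *
st(); print(tr(status.read_state()['eef_pos']));rel(*T(-.014,-.0205),.030,91.6)"
```

```text
t 5.15 [ 0.443  -0.1496  0.0297] [179.57  -0.24  91.59] F [ 0.5 -1.  -2.8] g 0.385 q [ 33.  29. -23. 125.  21.  30.  -5.]
(np.float64(-39.1), np.float64(-21.4))
rel x -25.1 y 0.9 z -0.4 twist -0.000 | dist 25 turn -0
```

Call:
servo_tool(
  commands=[
    {"x":-10,"y":1,"z":0,"twist":0,"claw":0},
    {"x":-18,"y":1,"z":0,"twist":0,"claw":0},
    {"x":-25,"y":1,"z":0,"twist":0,"claw":0},
    {"x":-25,"y":1,"z":0,"twist":0,"claw":0},
  ],
)

```text
t: 5.55
eef_pos: [0.4447, -0.1758, 0.0296]
orientation: [179.6, -0.2, 91.5]
contact_force: [-0.7, 0.1, -2.6]
gripper_width: 0.387
```

```bash
python3 -c "
from h import *
st(); print(tr(status.read_state()['eef_pos']));grab('scene','s6');f=grab('top','t6');c=f['image'][170:260,360:520];cv2.imwrite('pics/t6c.png',cv2.resize(c,None,fx=4,fy=4,interpolation=cv2.INTER_CUBIC))"
```

```text
t 5.55 [ 0.4447 -0.1758  0.0296] [179.56  -0.22  91.48] F [-0.7  0.1 -2.6] g 0.387 q [ 35.  29. -23. 123.  21.  31.  -2.]
(np.float64(-12.8), np.float64(-20.4))
```

View pics/t6c.png

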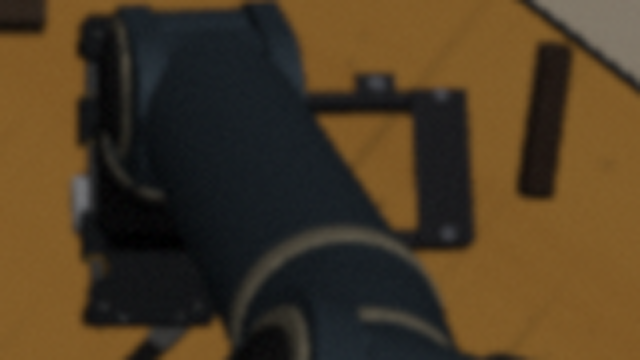

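Call:
servo_tool(
  commands=[
    {"x":0,"y":0,"z":0,"twist":0,"claw":60},
    {"x":0,"y":0,"z":0,"twist":0,"claw":60},
    {"x":0,"y":0,"z":0,"twist":0,"claw":60},
    {"x":0,"y":0,"z":-40,"twist":0,"claw":60},
    {"x":0,"y":0,"z":-80,"twist":0,"claw":0},
    {"x":0,"y":0,"z":-80,"twist":0,"claw":0},
  ],
)

```text
t: 6.25
eef_pos: [0.4476, -0.1753, 0.1142]
orientation: [179.0, -0.0, 91.6]
contact_force: [0.7, -0.1, 0.1]
gripper_width: 0.49
```

```bash
python3 -c "
from h import *
st(); grab('wrist','w7')"
```

```text
t 6.25 [ 0.4476 -0.1753  0.1142] [ 1.7905e+02 -3.0000e-02  9.1610e+01] F [ 0.7 -0.1  0.1] g 0.490 q [ 40.  21. -29. 120.  15.  41.   4.]
```

View pics/w7.png

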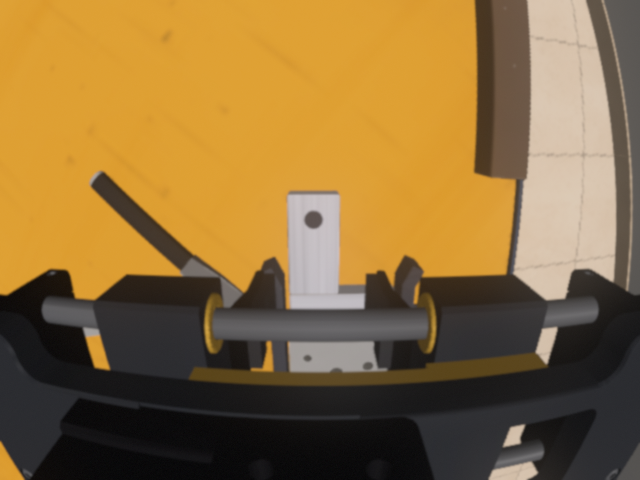

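```bash
python3 -c "
from h import *
rel(*T(-.006,.014),.030,91.6)"
```

```text
rel x -7.5 y 32.0 z 82.6 twist -0.000 | dist 89 turn -0
```

Call:
servo_tool(
  commands=[
    {"x":-7,"y":32,"z":0,"twist":0,"claw":0},
    {"x":-7,"y":32,"z":0,"twist":0,"claw":0},
    {"x":-7,"y":32,"z":0,"twist":0,"claw":0},
    {"x":-7,"y":32,"z":45,"twist":0,"claw":0},
    {"x":-7,"y":32,"z":83,"twist":0,"claw":0},
    {"x":-7,"y":32,"z":83,"twist":0,"claw":0},
  ],
)

```text
t: 6.9
eef_pos: [0.4779, -0.1807, 0.027]
orientation: [179.5, -0.2, 91.6]
contact_force: [0.1, -0.2, 0.7]
gripper_width: 0.014
```

```bash
python3 -c "
from h import *
st(); print(tr(status.read_state()['eef_pos']));rel(*T(.05,.014),.030,91.6);grab('wrist','w8')"
```

```text
t 6.90 [ 0.4779 -0.1807  0.027 ] [179.48  -0.18  91.63] F [ 0.1 -0.2  0.7] g 0.014 q [ 35.  32. -23. 119.  22.  33.  -3.]
(np.float64(-7.0), np.float64(12.7))
rel x -56.9 y 1.3 z -3.1 twist 0.001 | dist 57 turn 0
```

View pics/w8.png

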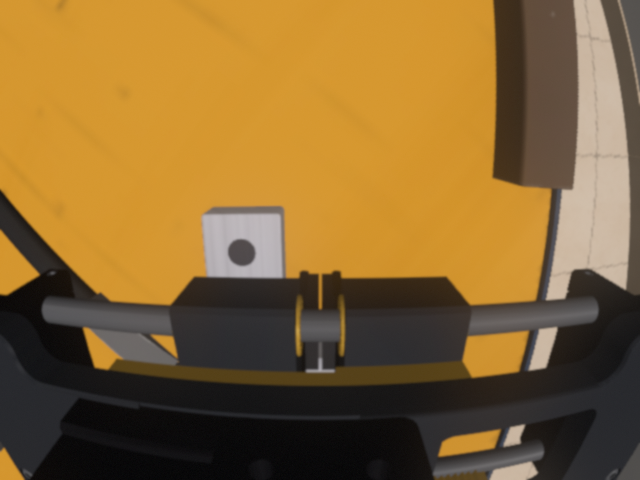

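Call:
servo_tool(
  commands=[
    {"x":-10,"y":1,"z":-3,"twist":0,"claw":0},
    {"x":-18,"y":1,"z":-3,"twist":0,"claw":0},
    {"x":-26,"y":1,"z":-3,"twist":0,"claw":0},
    {"x":-34,"y":1,"z":-3,"twist":0,"claw":0},
    {"x":-42,"y":1,"z":-3,"twist":0,"claw":0},
    {"x":-50,"y":1,"z":-3,"twist":0,"claw":0},
  ],
)

```text
t: 7.55
eef_pos: [0.4803, -0.2304, 0.0309]
orientation: [179.4, -0.2, 91.7]
contact_force: [1.0, 4.3, 1.9]
gripper_width: 0.008
```

```bash
python3 -c "
from h import *
st(); print(tr(status.read_state()['eef_pos']));rel(*T(.08,.014),.030,91.6);grab('wrist','w9')"
```

```text
t 7.55 [ 0.4803 -0.2304  0.0309] [179.45  -0.22  91.65] F [1.  4.3 1.9] g 0.008 q [ 40.  33. -24. 116.  22.  35.   3.]
(np.float64(42.8), np.float64(13.7))
rel x -37.2 y 0.2 z 0.8 twist 0.001 | dist 37 turn 0
```

View pics/w9.png

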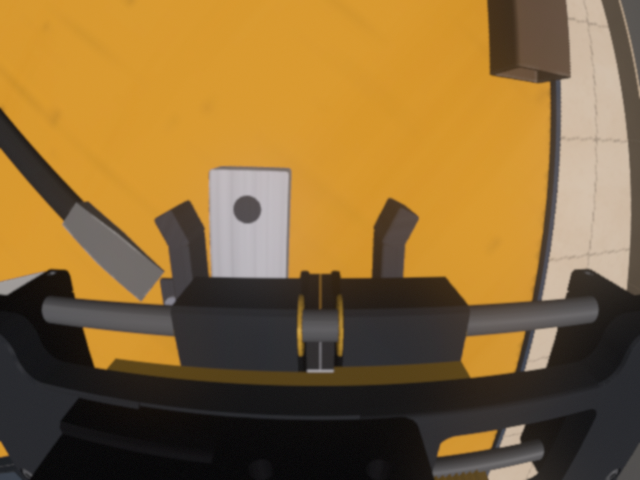

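Call:
servo_tool(
  commands=[
    {"x":-8,"y":0,"z":0,"twist":0,"claw":0},
    {"x":-16,"y":0,"z":0,"twist":0,"claw":0},
    {"x":-24,"y":0,"z":0,"twist":0,"claw":0},
    {"x":-32,"y":0,"z":0,"twist":0,"claw":0},
    {"x":-40,"y":0,"z":0,"twist":0,"claw":0},
  ],
)

```text
t: 8.1
eef_pos: [0.4815, -0.2725, 0.0309]
orientation: [179.4, -0.2, 91.6]
contact_force: [1.4, 5.9, 1.8]
gripper_width: 0.008
```

```bash
python3 -c "
from h import *
st(); print(tr(status.read_state()['eef_pos']));rel(*T(.1,.014),.030,91.6)"
```

```text
t 8.10 [ 0.4815 -0.2725  0.0309] [ 1.7943e+02 -1.7000e-01  9.1560e+01] F [1.4 5.9 1.8] g 0.008 q [ 44.  34. -24. 114.  22.  36.   7.]
(np.float64(84.9), np.float64(13.8))
rel x -15.1 y 0.2 z 0.8 twist -0.001 | dist 15 turn -0
```

Call:
servo_tool(
  commands=[
    {"x":-4,"y":0,"z":0,"twist":0,"claw":0},
    {"x":-8,"y":0,"z":0,"twist":0,"claw":0},
    {"x":-11,"y":0,"z":0,"twist":0,"claw":0},
  ],
)

```text
t: 8.4
eef_pos: [0.4819, -0.2833, 0.0309]
orientation: [179.4, -0.2, 91.6]
contact_force: [1.1, 4.8, 1.8]
gripper_width: 0.009
```

```bash
python3 -c "
from h import *
st(); print(tr(status.read_state()['eef_pos']));grab('wrist','w10')"
```

```text
t 8.40 [ 0.4819 -0.2833  0.0309] [179.43  -0.2   91.57] F [1.1 4.8 1.8] g 0.009 q [ 45.  34. -24. 113.  22.  37.   9.]
(np.float64(95.7), np.float64(13.8))
```

View pics/w10.png

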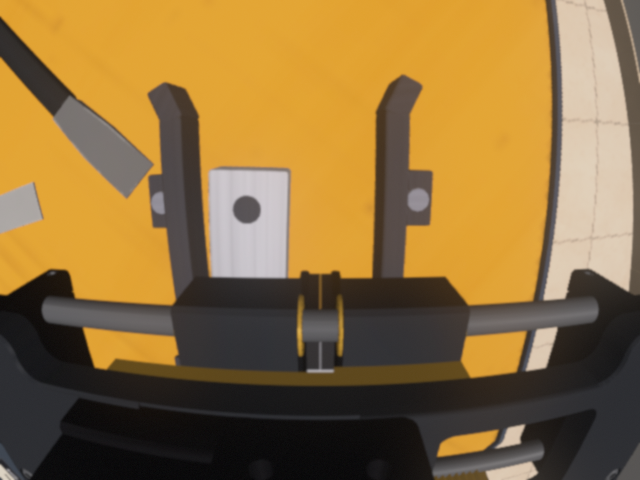

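```bash
python3 -c "
from h import *
f=load('w10.npz'); 
for p in plane(f,[211,250,289],[170,170,171],.018,True): print(tr(p))
for p in plane(f,[150,178,388,420],[93,84,84,82],.026,True): print('mouth',tr(p))"
```

```text
(np.float64(36.2), np.float64(-29.7))
(np.float64(36.7), np.float64(-13.3))
(np.float64(37.4), np.float64(2.6))
mouth (np.float64(3.1), np.float64(-52.7))
mouth (np.float64(0.7), np.float64(-40.4))
mouth (np.float64(2.9), np.float64(40.5))
mouth (np.float64(1.3), np.float64(53.1))
```

Call:
servo_tool(
  commands=[
    {"x":-2,"y":0,"z":0,"twist":0,"claw":0},
    {"x":-4,"y":0,"z":0,"twist":0,"claw":0},
  ],
)

```text
t: 8.65
eef_pos: [0.482, -0.2873, 0.0309]
orientation: [179.4, -0.2, 91.6]
contact_force: [0.8, 8.8, 2.4]
gripper_width: 0.005
```

Call:
servo_tool(
  commands=[
    {"x":-2,"y":0,"z":0,"twist":0,"claw":0},
    {"x":-4,"y":0,"z":0,"twist":0,"claw":0},
  ],
)

```text
t: 8.85
eef_pos: [0.482, -0.2876, 0.0309]
orientation: [179.5, -0.5, 91.6]
contact_force: [-0.9, 14.2, 7.0]
gripper_width: 0.009
```

```bash
python3 -c "
from h import *
st(); print(tr(status.read_state()['eef_pos']));grab('wrist','w11')"
```

```text
t 8.85 [ 0.482  -0.2876  0.0309] [179.52  -0.5   91.65] F [-0.9 14.2  7. ] g 0.009 q [ 45.  35. -24. 112.  21.  37.   9.]
(np.float64(100.0), np.float64(13.9))
```

View pics/w11.png

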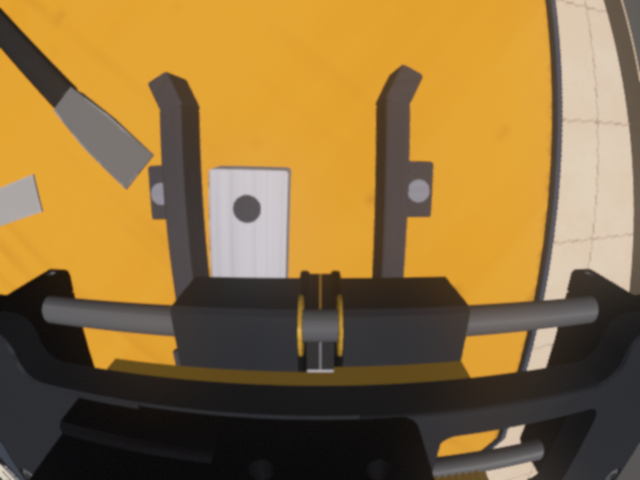

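Call:
servo_tool(
  commands=[
    {"x":20,"y":0,"z":0,"twist":0,"claw":0},
    {"x":40,"y":0,"z":0,"twist":0,"claw":0},
    {"x":45,"y":-1,"z":0,"twist":0,"claw":0},
    {"x":45,"y":-3,"z":0,"twist":0,"claw":0},
    {"x":45,"y":-5,"z":0,"twist":0,"claw":0},
  ],
)

```text
t: 9.4
eef_pos: [0.4757, -0.2444, 0.0313]
orientation: [179.5, -0.4, 91.6]
contact_force: [1.4, 0.9, -0.4]
gripper_width: 0.007
```

```bash
python3 -c "
from h import *
st(); print(tr(status.read_state()['eef_pos']));f=grab('wrist','w12');cv2.imwrite('pics/w12c.png',cv2.resize(f['image'][60:290,130:450],None,fx=2.5,fy=2.5))"
```

```text
t 9.40 [ 0.4757 -0.2444  0.0313] [179.49  -0.43  91.57] F [ 1.4  0.9 -0.4] g 0.007 q [ 42.  33. -24. 116.  21.  35.   5.]
(np.float64(56.7), np.float64(8.8))
```

View pics/w12c.png

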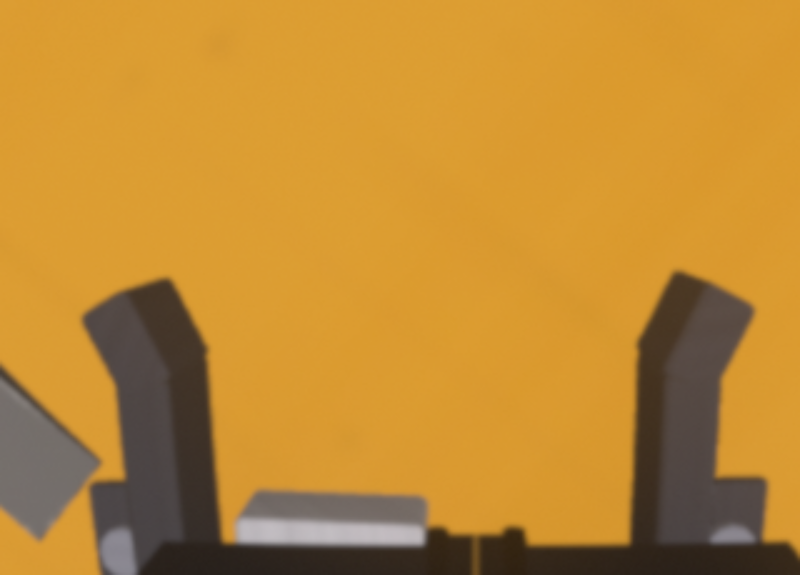

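Call:
servo_tool(
  commands=[
    {"x":0,"y":-2,"z":0,"twist":0,"claw":0},
    {"x":0,"y":-4,"z":0,"twist":0,"claw":0},
  ],
)

```text
t: 9.65
eef_pos: [0.4717, -0.2455, 0.0314]
orientation: [179.4, -0.4, 91.5]
contact_force: [2.0, 0.8, 0.1]
gripper_width: 0.001
```

```bash
python3 -c "
from h import *
st(); print(tr(status.read_state()['eef_pos']));f=grab('wrist','w13');cv2.imwrite('pics/w13c.png',cv2.resize(f['image'][160:290,180:450],None,fx=2.9,fy=2.9))"
```

```text
t 9.65 [ 0.4717 -0.2455  0.0314] [179.44  -0.41  91.47] F [2.  0.8 0.1] g 0.001 q [ 42.  33. -24. 116.  21.  35.   5.]
(np.float64(57.7), np.float64(4.7))
```

View pics/w13c.png

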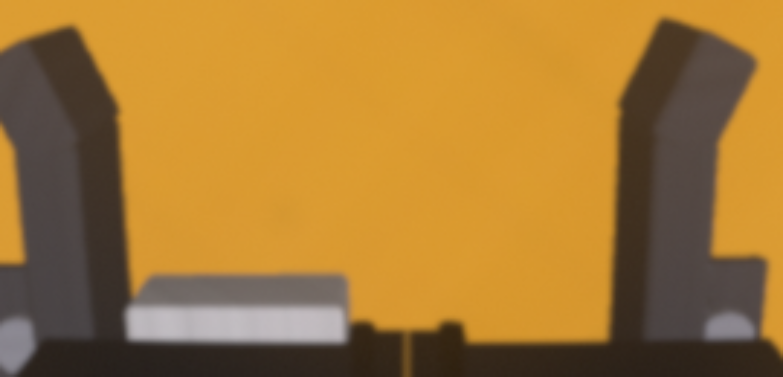

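Call:
servo_tool(
  commands=[
    {"x":0,"y":2,"z":0,"twist":0,"claw":0},
    {"x":0,"y":2,"z":-45,"twist":0,"claw":0},
    {"x":0,"y":2,"z":-95,"twist":0,"claw":0},
    {"x":30,"y":0,"z":-145,"twist":0,"claw":100},
    {"x":50,"y":0,"z":-180,"twist":0,"claw":100},
    {"x":50,"y":0,"z":-180,"twist":0,"claw":100},
  ],
)

```text
t: 10.3
eef_pos: [0.4716, -0.1941, 0.2175]
orientation: [178.9, -0.2, 91.8]
contact_force: [0.4, 0.4, -0.6]
gripper_width: 0.193
```

```bash
python3 -c "
from h import *
st(); f=grab('wrist','w14');rel(.40,.05,.24,160)"
```

```text
t 10.30 [ 0.4716 -0.1941  0.2175] [ 1.7893e+02 -1.6000e-01  9.1750e+01] F [ 0.4  0.4 -0.6] g 0.193 q [ 46.  16. -33. 111.  10.  55.  10.]
rel x 247.8 y -62.4 z -25.3 twist -1.193 | dist 257 turn -68
```

View pics/w14.png

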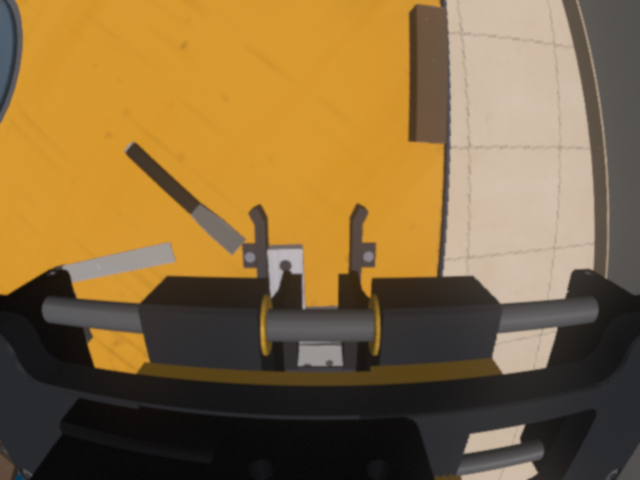

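```bash
python3 -c "
from h import *
rel(.45,.25,.24,160)"
```

```text
rel x 446.3 y -6.8 z -23.8 twist -1.193 | dist 447 turn -68
```

Call:
servo_tool(
  commands=[
    {"x":446,"y":-7,"z":-24,"twist":-1.193,"claw":100},
    {"x":446,"y":-7,"z":-24,"twist":-1.193,"claw":100},
    {"x":446,"y":-7,"z":-24,"twist":-1.193,"claw":100},
    {"x":446,"y":-7,"z":-24,"twist":-1.193,"claw":100},
    {"x":446,"y":-7,"z":-24,"twist":-1.193,"claw":100},
    {"x":446,"y":-7,"z":-24,"twist":-1.193,"claw":100},
    {"x":446,"y":-7,"z":-24,"twist":-1.193,"claw":100},
    {"x":446,"y":-7,"z":-24,"twist":-1.193,"claw":100},
  ],
)

```text
t: 11.15
eef_pos: [0.4514, 0.2024, 0.2359]
orientation: [179.6, 0.6, 160.2]
contact_force: [1.6, 0.0, 0.3]
gripper_width: 0.952
```

```bash
python3 -c "
from h import *
st(); f=grab('wrist','w15')
f=grab('top','t15');c=f['image'][170:260,360:520];cv2.imwrite('pics/t15c.png',cv2.resize(c,None,fx=4,fy=4,interpolation=cv2.INTER_CUBIC));rel(.45,.25,.24,160)"
```

```text
t 11.15 [0.4514 0.2024 0.2359] [179.63   0.61 160.23] F [1.6 0.  0.3] g 0.952 q [ 17.  18. -56. 111.  18.  59.  24.]
rel x 13.6 y 39.0 z -2.6 twist 0.012 | dist 41 turn 1
```

View pics/w15.png

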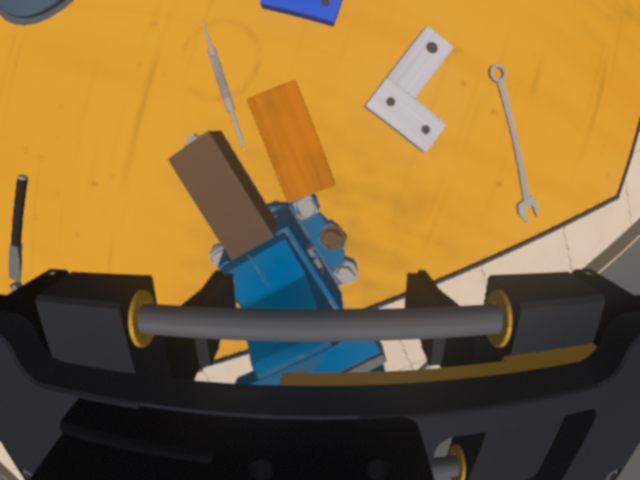

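View pics/t15c.png

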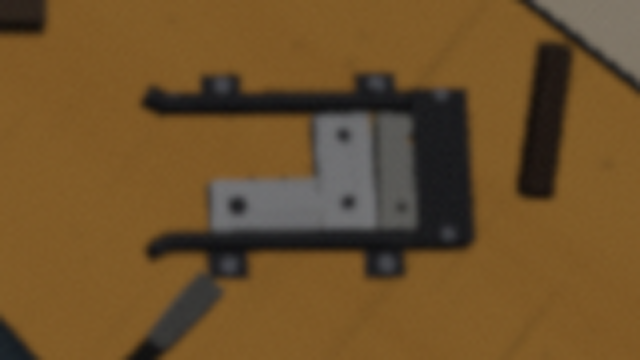

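```bash
python3 - <<'E'
from h import *
f=load("w15.npz"); r=fitpoly(f,(405,80))
t,y=r
R=np.array([[np.cos(np.radians(y)),-np.sin(np.radians(y))],[np.sin(np.radians(y)),np.cos(np.radians(y))]])
g=t+R@np.array([-.0345,-.017]); print(g,y+90)
rel(*g,.12,y+90)
f=load("t15.npz"); fitpoly(f,(320+0+122,170+50),wrist=False,vmin=80)
E
```

```text
corners 6 [[317.0, 363.0], [373.0, 278.0], [433.0, 318.0], [414.0, 346.0], [379.0, 327.0], [344.0, 378.0]]
pose x 0.3749 y 0.3402 yaw 124.39  resid mean 0.7 mm max 1.6 cornerfit 4.0
[0.40839812 0.32132138] 214.3879196070929
rel x 77.5 y 90.9 z 117.6 twist -0.937 | dist 168 turn -54
corners 6 [[500.0, -353.0], [502.0, -297.0], [465.0, -296.0], [458.0, -232.0], [430.0, -230.0], [435.0, -354.0]]
pose x 0.4660 y -0.2836 yaw 92.54  resid mean 5.6 mm max 17.5 cornerfit 13.1
```

```bash
python3 - <<'E'
from h import *
f=load("w15.npz")
for u,v,z in [(345,270,.03),(335,236,.03),(308,205,.03),(295,235,.08),(335,290,.08),(333,185,.032)]: print(u,v,plane(f,u,v,z,True)[0].round(3), 'depth-based z:', end=' ')
zz=f["z_map"]
for u,v in [(345,270),(335,236),(308,205),(295,235),(330,290),(300,290)]:
    d=ray(f,u,v,True)[0]; a=ray(f,f["cx"],f["cy"],True)[0]; k=zz[v,u]/(d@a); print((f["eye"]+k*d).round(3))
rel(.4084,.3213,.22,214.4)
E
```

```text
345 270 [0.517 0.207 0.03 ] depth-based z: 335 236 [0.481 0.209 0.03 ] depth-based z: 308 205 [0.444 0.195 0.03 ] depth-based z: 295 235 [0.455 0.181 0.08 ] depth-based z: 335 290 [0.512 0.196 0.08 ] depth-based z: 333 185 [0.434 0.223 0.032] depth-based z: [0.521 0.206 0.02 ]
[0.483 0.208 0.023]
[0.446 0.194 0.018]
[0.459 0.178 0.062]
[0.52  0.189 0.058]
[0.494 0.171 0.099]
rel x 76.6 y 92.2 z 17.6 twist -0.937 | dist 121 turn -54
```

Call:
servo_tool(
  commands=[
    {"x":77,"y":92,"z":18,"twist":-0.937,"claw":100},
    {"x":77,"y":92,"z":18,"twist":-0.937,"claw":100},
    {"x":77,"y":92,"z":18,"twist":-0.937,"claw":100},
    {"x":77,"y":92,"z":18,"twist":-0.937,"claw":100},
    {"x":77,"y":92,"z":68,"twist":-0.937,"claw":90},
    {"x":77,"y":92,"z":118,"twist":-0.937,"claw":80},
    {"x":77,"y":92,"z":138,"twist":-0.937,"claw":80},
    {"x":77,"y":92,"z":138,"twist":-0.937,"claw":80},
  ],
)

```text
t: 12.05
eef_pos: [0.408, 0.3189, 0.095]
orientation: [180.0, 0.3, -145.7]
contact_force: [-0.4, 1.0, 0.3]
gripper_width: 0.815
```

```bash
python3 -c "
from h import *
st(); f=grab('wrist','w16');rel(.4084,.3213,.0285,214.4)"
```

```text
t 12.05 [0.408  0.3189 0.095 ] [ 179.97    0.34 -145.69] F [-0.4  1.   0.3] g 0.815 q [  1.  37. -59. 115.  41.  51.  45.]
rel x 0.8 y 0.8 z 68.9 twist -0.002 | dist 69 turn -0
```

View pics/w16.png

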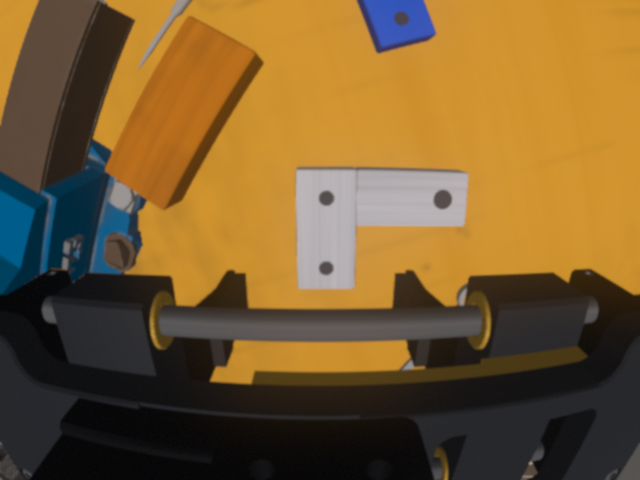

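```bash
python3 -c "
from h import *
f=load('w16.npz');t,y=fitpoly(f,(330,230))
a=np.radians(y);R=np.array([[np.cos(a),-np.sin(a)],[np.sin(a),np.cos(a)]])
g=t+R@np.array([-.0345,-.017]);print(g);rel(*g,.0285,y+90)"
```

```text
corners 6 [[432.0, 318.0], [414.0, 347.0], [380.0, 325.0], [343.0, 380.0], [316.0, 363.0], [372.0, 278.0]]
pose x 0.3742 y 0.3409 yaw 124.31  resid mean 0.7 mm max 2.0 cornerfit 2.2
[0.40764449 0.32194942]
rel x 1.0 y 1.8 z 68.9 twist -0.001 | dist 69 turn -0
```

Call:
servo_tool(
  commands=[
    {"x":1,"y":2,"z":40,"twist":0,"claw":80},
    {"x":1,"y":2,"z":68,"twist":0,"claw":80},
    {"x":1,"y":2,"z":68,"twist":0,"claw":80},
    {"x":1,"y":2,"z":68,"twist":0,"claw":0},
    {"x":1,"y":2,"z":68,"twist":0,"claw":0},
    {"x":1,"y":2,"z":68,"twist":0,"claw":0},
    {"x":1,"y":2,"z":68,"twist":0,"claw":0},
    {"x":1,"y":2,"z":68,"twist":0,"claw":0},
  ],
  squeeze=45,
)

```text
t: 12.9
eef_pos: [0.4079, 0.3223, 0.0301]
orientation: [179.9, 0.7, -145.8]
contact_force: [-0.5, -1.1, 1.3]
gripper_width: 0.43
```

```bash
python3 -c "
from h import *
st()"
```

```text
t 12.90 [0.4079 0.3223 0.0301] [ 179.95    0.68 -145.76] F [-0.5 -1.1  1.3] g 0.430 q [ -4.  41. -53. 117.  48.  45.  39.]
```

Call:
servo_tool(
  commands=[
    {"x":0,"y":0,"z":0,"twist":0,"claw":0},
    {"x":0,"y":0,"z":0,"twist":0,"claw":0},
    {"x":0,"y":0,"z":-30,"twist":0,"claw":0},
    {"x":0,"y":0,"z":-70,"twist":0,"claw":0},
    {"x":0,"y":0,"z":-120,"twist":0,"claw":0},
    {"x":0,"y":0,"z":-170,"twist":0,"claw":0},
    {"x":0,"y":0,"z":-170,"twist":0,"claw":0},
  ],
)

```text
t: 13.6
eef_pos: [0.4081, 0.3244, 0.2059]
orientation: [179.9, 1.3, -145.8]
contact_force: [0.9, 1.3, -2.8]
gripper_width: 0.41
```

```bash
python3 -c "
from h import *
st(); f=grab('wrist','w17'); rel(.44,.14,.21,150)"
```

```text
t 13.60 [0.4081 0.3244 0.2059] [ 179.89    1.33 -145.76] F [ 0.9  1.3 -2.8] g 0.410 q [  8.  29. -67. 110.  31.  61.  52.]
rel x 75.3 y -169.0 z -8.7 twist 1.121 | dist 185 turn 64
```

View pics/w17.png

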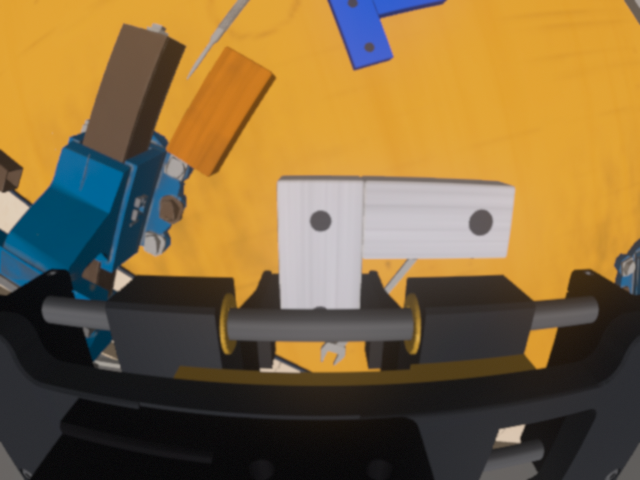

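Call:
servo_tool(
  commands=[
    {"x":75,"y":-169,"z":-9,"twist":1.121,"claw":0},
    {"x":75,"y":-169,"z":-9,"twist":1.121,"claw":0},
    {"x":75,"y":-169,"z":-9,"twist":1.121,"claw":0},
    {"x":75,"y":-169,"z":-9,"twist":1.121,"claw":0},
    {"x":75,"y":-169,"z":-9,"twist":1.121,"claw":0},
    {"x":75,"y":-169,"z":-9,"twist":1.121,"claw":0},
    {"x":75,"y":-169,"z":-9,"twist":1.121,"claw":0},
    {"x":75,"y":-169,"z":-9,"twist":1.121,"claw":0},
  ],
)

```text
t: 14.45
eef_pos: [0.4389, 0.139, 0.2084]
orientation: [179.3, 0.3, 149.7]
contact_force: [-0.3, -0.3, -2.3]
gripper_width: 0.408
```

```bash
python3 -c "
from h import *
st(); rel(.46,-.03,.20,82)"
```

```text
t 14.45 [0.4389 0.139  0.2084] [179.27   0.29 149.71] F [-0.3 -0.3 -2.3] g 0.408 q [ 26.  17. -56. 117.  17.  54.  20.]
rel x -103.4 y -135.4 z 7.2 twist 1.182 | dist 170 turn 68
```

Call:
servo_tool(
  commands=[
    {"x":-103,"y":-135,"z":7,"twist":1.182,"claw":0},
    {"x":-103,"y":-135,"z":7,"twist":1.182,"claw":0},
    {"x":-103,"y":-135,"z":7,"twist":1.182,"claw":0},
    {"x":-103,"y":-135,"z":7,"twist":1.182,"claw":0},
    {"x":-103,"y":-135,"z":7,"twist":1.182,"claw":0},
    {"x":-103,"y":-135,"z":7,"twist":1.182,"claw":0},
    {"x":-103,"y":-135,"z":7,"twist":1.182,"claw":0},
    {"x":-103,"y":-135,"z":7,"twist":1.182,"claw":0},
  ],
)

```text
t: 15.25
eef_pos: [0.458, -0.03, 0.1981]
orientation: [179.7, -0.5, 81.6]
contact_force: [-0.1, -0.4, -2.5]
gripper_width: 0.411
```

```bash
python3 -c "
from h import *
st(); rel(*T(-.09,.017),.10,1.6)"
```

```text
t 15.25 [ 0.458  -0.03    0.1981] [179.74  -0.53  81.63] F [-0.1 -0.4 -2.5] g 0.411 q [ 33.  14. -39. 118.  10.  52. -20.]
rel x -64.6 y 31.0 z 97.6 twist 1.397 | dist 121 turn 80
```

```bash
python3 -c "
from h import *
rel(*T(-.105,-.017),.10,1.6)"
```

```text
rel x -55.7 y -5.1 z 97.5 twist 1.397 | dist 112 turn 80
```

Call:
servo_tool(
  commands=[
    {"x":-56,"y":-5,"z":40,"twist":1.397,"claw":0},
    {"x":-56,"y":-5,"z":80,"twist":1.397,"claw":0},
    {"x":-56,"y":-5,"z":97,"twist":1.397,"claw":0},
    {"x":-56,"y":-5,"z":97,"twist":1.397,"claw":0},
    {"x":-56,"y":-5,"z":97,"twist":1.397,"claw":0},
    {"x":-56,"y":-5,"z":97,"twist":1.397,"claw":0},
    {"x":-56,"y":-5,"z":97,"twist":1.397,"claw":0},
    {"x":-56,"y":-5,"z":97,"twist":1.397,"claw":0},
  ],
)

```text
t: 16.05
eef_pos: [0.4434, -0.0839, 0.0986]
orientation: [-179.6, -0.2, 12.9]
contact_force: [-0.7, -0.7, -1.4]
gripper_width: 0.411
```

```bash
python3 -c "
from h import *
st(); rel(*T(-.105,-.017),.05,1.6)"
```

```text
t 16.05 [ 0.4434 -0.0839  0.0986] [-179.55   -0.19   12.87] F [-0.7 -0.7 -1.4] g 0.411 q [ 22.  19. -19. 125.   9.  37. -81.]
rel x 2.0 y 0.5 z 48.6 twist 0.197 | dist 49 turn 11
```

Call:
servo_tool(
  commands=[
    {"x":2,"y":0,"z":30,"twist":0.197,"claw":0},
    {"x":2,"y":0,"z":48,"twist":0.197,"claw":0},
    {"x":2,"y":0,"z":48,"twist":0.197,"claw":0},
  ],
)

```text
t: 16.35
eef_pos: [0.4416, -0.0827, 0.0472]
orientation: [-179.5, 0.5, 1.6]
contact_force: [-1.2, -0.6, -1.2]
gripper_width: 0.406
```

```bash
python3 -c "
from h import *
st(); f=grab('wrist','w18');print(tr(status.read_state()['eef_pos'])); rel(*T(-.0945,-.017),.031,1.6)"
```

```text
t 16.35 [ 0.4416 -0.0827  0.0472] [-179.47    0.45    1.63] F [-1.2 -0.6 -1.2] g 0.406 q [ 18.  25. -15. 126.  11.  31. -93.]
(np.float64(-105.9), np.float64(-19.5))
rel x 2.5 y 11.5 z 17.5 twist 0.002 | dist 21 turn 0
```

View pics/w18.png

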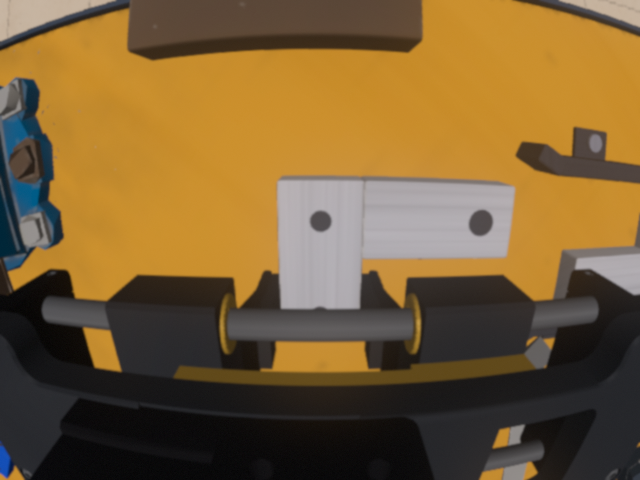

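```bash
python3 - <<'E'
from h import *
f=load("w18.npz"); z=status.read_state()['eef_pos'][2]-.0299+.018
for n,u,v,zz in [("A TL(-52.5,37.5)",279,181,z),("A TR(52.5,37.5)",513,187,z),("A BR(52.5,3.5)",508,258,z),("A notch(-16.5,3.5)",362,258,z),("B armend top(-y3.5)",570,250,.018),("B armend +",638,250,.018),("mouth +y tip in",525,156,.026),("mouth tip out",520,143,.026)]:
    print(n,tr(plane(f,u,v,zz,True)[0]))
cv2.imwrite("pics/w18c.png",cv2.resize(f["image"][110:350,440:640],None,fx=3,fy=2.5,interpolation=cv2.INTER_CUBIC))
E
```

```text
A TL(-52.5,37.5) (np.float64(-121.9), np.float64(34.9))
A TR(52.5,37.5) (np.float64(-22.4), np.float64(34.5))
A BR(52.5,3.5) (np.float64(-20.4), np.float64(2.1))
A notch(-16.5,3.5) (np.float64(-88.2), np.float64(2.8))
B armend top(-y3.5) (np.float64(31.3), np.float64(-0.7))
B armend + (np.float64(92.1), np.float64(-1.6))
mouth +y tip in (np.float64(-11.1), np.float64(47.9))
mouth tip out (np.float64(-14.3), np.float64(53.7))
```

View pics/w18c.png

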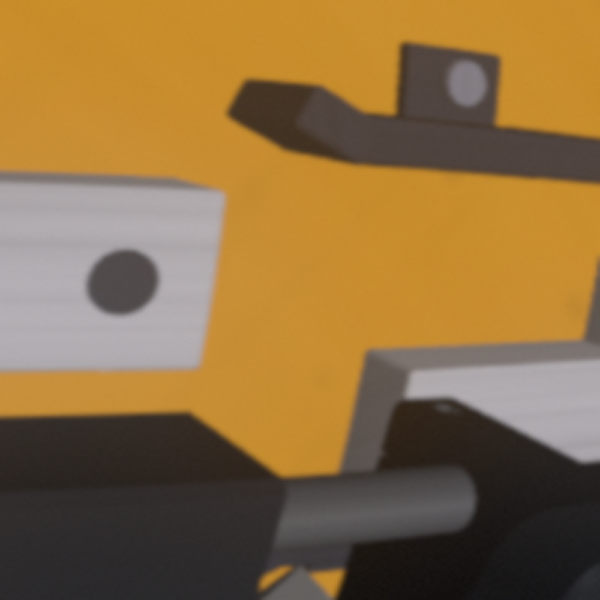

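Call:
servo_tool(
  commands=[
    {"x":3,"y":5,"z":10,"twist":0,"claw":0},
    {"x":3,"y":11,"z":17,"twist":0,"claw":0},
    {"x":3,"y":11,"z":17,"twist":0,"claw":0},
  ],
)

```text
t: 16.7
eef_pos: [0.4464, -0.0946, 0.031]
orientation: [-179.5, 0.3, 1.6]
contact_force: [0.6, -0.6, -3.1]
gripper_width: 0.406
```

```bash
python3 -c "
from h import *
st(); print(tr(status.read_state()['eef_pos'])); rel(*T(-.0145,-.017),.0305,1.6)"
```

```text
t 16.70 [ 0.4464 -0.0946  0.031 ] [-179.5     0.26    1.63] F [ 0.6 -0.6 -3.1] g 0.406 q [ 18.  27. -14. 126.  12.  29. -93.]
(np.float64(-93.9), np.float64(-16.4))
rel x -0.7 y 79.4 z -0.2 twist 0.000 | dist 79 turn 0
```

Call:
servo_tool(
  commands=[
    {"x":0,"y":10,"z":0,"twist":0,"claw":0},
    {"x":0,"y":20,"z":0,"twist":0,"claw":0},
    {"x":0,"y":30,"z":0,"twist":0,"claw":0},
    {"x":0,"y":40,"z":0,"twist":0,"claw":0},
  ],
)

```text
t: 17.1
eef_pos: [0.4475, -0.136, 0.0309]
orientation: [-179.5, 0.2, 1.6]
contact_force: [0.0, 0.3, -2.6]
gripper_width: 0.407
```

```bash
python3 -c "
from h import *
st(); print(tr(status.read_state()['eef_pos'])); rel(*T(-.0145,-.017),.0305,1.6);grab('wrist','w19')"
```

```text
t 17.10 [ 0.4475 -0.136   0.0309] [-179.52    0.25    1.56] F [ 0.   0.3 -2.6] g 0.407 q [ 23.  27. -14. 125.  12.  29. -88.]
(np.float64(-52.5), np.float64(-16.5))
rel x -0.5 y 38.0 z 0.1 twist -0.001 | dist 38 turn -0
```

View pics/w19.png

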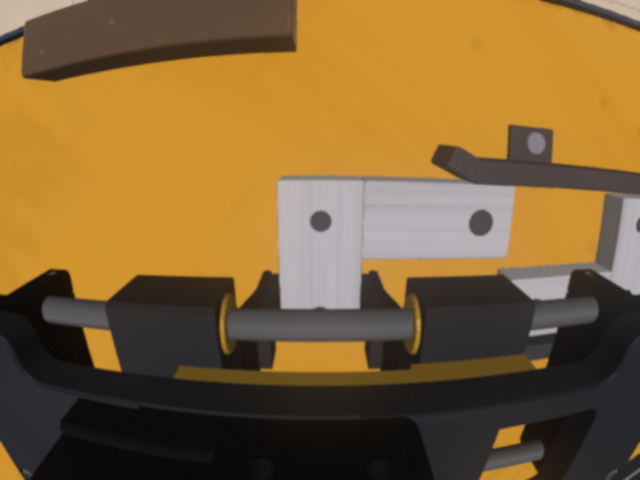

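Call:
servo_tool(
  commands=[
    {"x":0,"y":10,"z":0,"twist":0,"claw":0},
    {"x":0,"y":20,"z":0,"twist":0,"claw":0},
    {"x":0,"y":29,"z":0,"twist":0,"claw":0},
    {"x":0,"y":37,"z":0,"twist":0,"claw":0},
  ],
)

```text
t: 17.55
eef_pos: [0.4485, -0.1758, 0.0306]
orientation: [-179.6, 0.2, 1.4]
contact_force: [-0.5, 1.1, -0.6]
gripper_width: 0.408
```

```bash
python3 -c "
from h import *
st(); print(tr(status.read_state()['eef_pos']));grab('wrist','w20')"
```

```text
t 17.55 [ 0.4485 -0.1758  0.0306] [-179.6     0.23    1.4 ] F [-0.5  1.1 -0.6] g 0.408 q [ 28.  28. -14. 123.  12.  30. -84.]
(np.float64(-12.7), np.float64(-16.5))
```

View pics/w20.png

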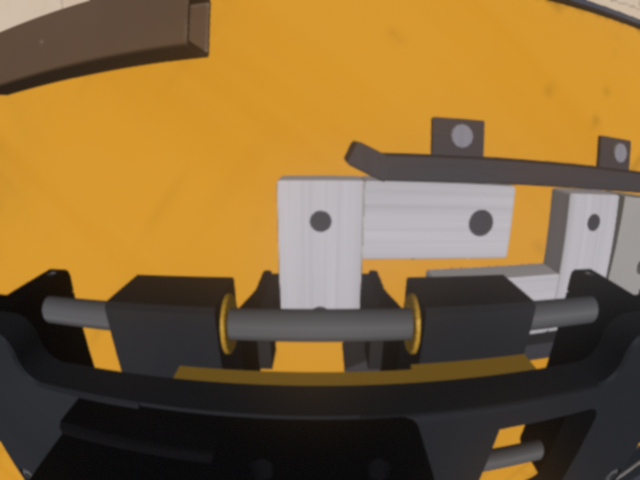

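Call:
servo_tool(
  commands=[
    {"x":0,"y":0,"z":0,"twist":0,"claw":60},
    {"x":0,"y":0,"z":0,"twist":0,"claw":60},
    {"x":0,"y":0,"z":0,"twist":0,"claw":60},
    {"x":0,"y":0,"z":-45,"twist":0,"claw":60},
    {"x":0,"y":0,"z":-80,"twist":0,"claw":0},
    {"x":0,"y":0,"z":-80,"twist":0,"claw":0},
  ],
)

```text
t: 18.2
eef_pos: [0.4522, -0.1781, 0.1148]
orientation: [-179.8, -0.3, 1.3]
contact_force: [0.7, -0.4, 0.2]
gripper_width: 0.489
```

```bash
python3 -c "
from h import *
st(); grab('wrist','w21'); rel(*T(-.06,.005),.0305,1.6)"
```

```text
t 18.20 [ 0.4522 -0.1781  0.1148] [-179.85   -0.3     1.35] F [ 0.7 -0.4  0.2] g 0.489 q [ 30.  20. -17. 120.   8.  41. -80.]
rel x 19.1 y -49.2 z 82.6 twist -0.005 | dist 98 turn -0
```

View pics/w21.png

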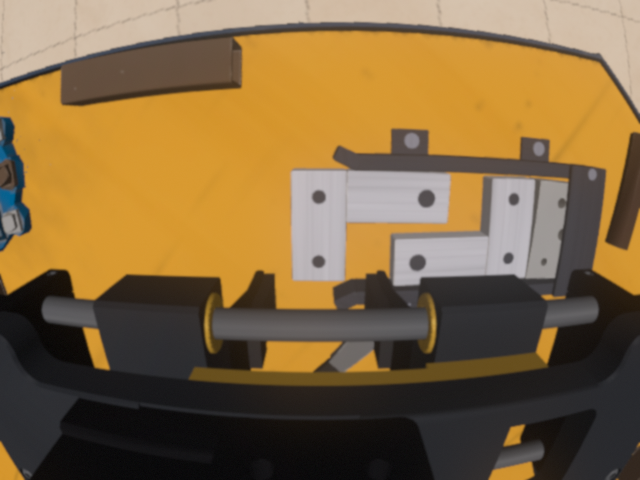

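Call:
servo_tool(
  commands=[
    {"x":19,"y":-49,"z":0,"twist":0,"claw":0},
    {"x":19,"y":-49,"z":0,"twist":0,"claw":0},
    {"x":19,"y":-49,"z":0,"twist":0,"claw":0},
    {"x":19,"y":-49,"z":40,"twist":0,"claw":0},
    {"x":19,"y":-49,"z":83,"twist":0,"claw":0},
    {"x":19,"y":-49,"z":83,"twist":0,"claw":0},
  ],
)

```text
t: 18.85
eef_pos: [0.468, -0.1288, 0.0272]
orientation: [-179.7, 0.1, 1.3]
contact_force: [-0.3, 0.1, 1.4]
gripper_width: 0.015
```

```bash
python3 -c "
from h import *
st(); print(tr(status.read_state()['eef_pos']));grab('wrist','w22'); rel(*T(-.02,.005),.0305,1.6)"
```

```text
t 18.85 [ 0.468  -0.1288  0.0272] [-1.7974e+02  1.1000e-01  1.3000e+00] F [-0.3  0.1  1.4] g 0.015 q [ 22.  29. -14. 123.  13.  30. -91.]
(np.float64(-59.1), np.float64(4.2))
rel x 1.6 y 39.2 z -2.7 twist -0.005 | dist 39 turn -0
```

View pics/w22.png

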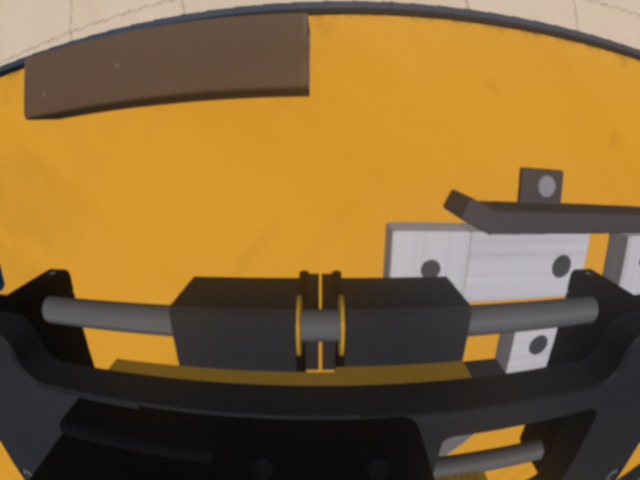

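Call:
servo_tool(
  commands=[
    {"x":1,"y":8,"z":-3,"twist":0,"claw":0},
    {"x":1,"y":16,"z":-3,"twist":0,"claw":0},
    {"x":1,"y":24,"z":-3,"twist":0,"claw":0},
    {"x":1,"y":32,"z":-3,"twist":0,"claw":0},
    {"x":1,"y":39,"z":-3,"twist":0,"claw":0},
  ],
)

```text
t: 19.4
eef_pos: [0.4689, -0.1684, 0.031]
orientation: [-179.7, 0.2, 1.2]
contact_force: [-0.6, 2.4, 1.9]
gripper_width: 0.004
```

```bash
python3 -c "
from h import *
st(); print(tr(status.read_state()['eef_pos']));grab('wrist','w23')"
```

```text
t 19.40 [ 0.4689 -0.1684  0.031 ] [-1.7972e+02  1.7000e-01  1.2500e+00] F [-0.6  2.4  1.9] g 0.004 q [ 27.  29. -15. 121.  13.  32. -86.]
(np.float64(-19.5), np.float64(4.1))
```

View pics/w23.png

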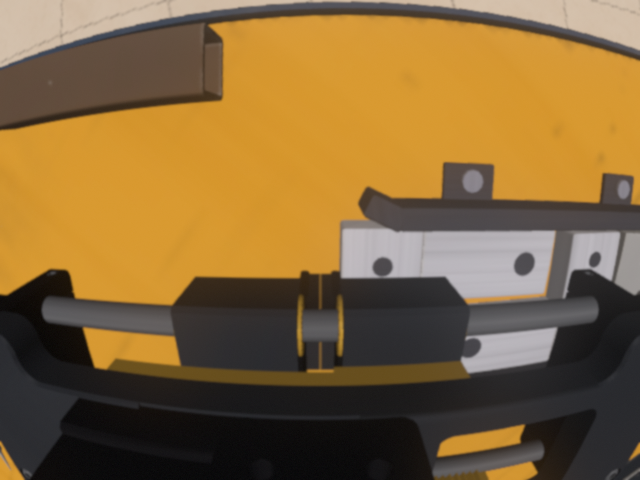

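Sliding well. Continue in smaller steps until it seats.

Call:
servo_tool(
  commands=[
    {"x":0,"y":4,"z":0,"twist":0,"claw":0},
    {"x":0,"y":8,"z":0,"twist":0,"claw":0},
    {"x":0,"y":11,"z":0,"twist":0,"claw":0},
  ],
)

```text
t: 19.75
eef_pos: [0.4693, -0.1808, 0.031]
orientation: [-179.8, 0.2, 1.2]
contact_force: [-0.9, 3.4, 1.5]
gripper_width: 0.004
```

Call:
servo_tool(
  commands=[
    {"x":0,"y":2,"z":0,"twist":0,"claw":0},
    {"x":0,"y":4,"z":0,"twist":0,"claw":0},
  ],
)

```text
t: 19.95
eef_pos: [0.4694, -0.1839, 0.031]
orientation: [-179.7, 0.2, 1.2]
contact_force: [-0.5, 5.5, 2.9]
gripper_width: 0.006
```

```bash
python3 -c "
from h import *
st(); print(tr(status.read_state()['eef_pos']));grab('wrist','w24')"
```

```text
t 19.95 [ 0.4694 -0.1839  0.031 ] [-1.797e+02  1.600e-01  1.210e+00] F [-0.5  5.5  2.9] g 0.006 q [ 28.  30. -15. 120.  13.  32. -84.]
(np.float64(-4.0), np.float64(4.2))
```

View pics/w24.png

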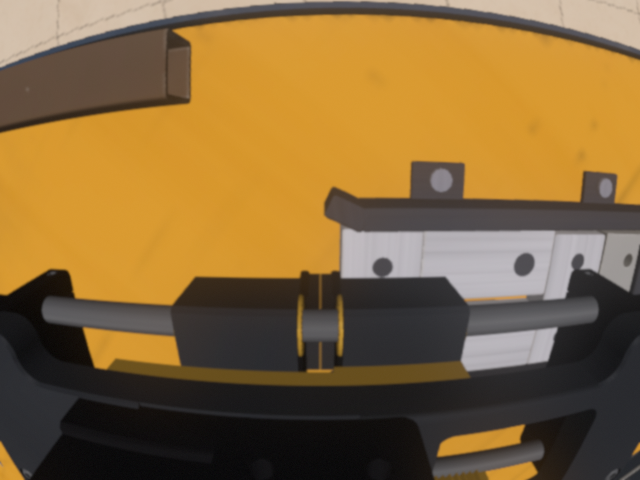

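Call:
servo_tool(
  commands=[
    {"x":0,"y":2,"z":0,"twist":0,"claw":0},
    {"x":0,"y":4,"z":0,"twist":0,"claw":0},
  ],
)

```text
t: 20.2
eef_pos: [0.4695, -0.1855, 0.031]
orientation: [-179.5, 0.2, 1.3]
contact_force: [-2.1, 11.8, 5.7]
gripper_width: 0.007
```

```bash
python3 -c "
from h import *
st(); print(tr(status.read_state()['eef_pos']))"
```

```text
t 20.20 [ 0.4695 -0.1855  0.031 ] [-179.54    0.2     1.28] F [-2.1 11.8  5.7] g 0.007 q [ 29.  30. -15. 120.  13.  32. -84.]
(np.float64(-2.4), np.float64(4.1))
```

Call:
servo_tool(
  commands=[
    {"x":0,"y":-8,"z":0,"twist":0,"claw":0},
    {"x":0,"y":-15,"z":0,"twist":0,"claw":0},
    {"x":0,"y":-15,"z":-50,"twist":0,"claw":0},
    {"x":0,"y":-15,"z":-100,"twist":0,"claw":0},
    {"x":-25,"y":25,"z":-150,"twist":0,"claw":0},
    {"x":-55,"y":65,"z":-190,"twist":0,"claw":0},
    {"x":-55,"y":90,"z":-190,"twist":0,"claw":0},
    {"x":-55,"y":90,"z":-190,"twist":0,"claw":0},
  ],
)

```text
t: 21.0
eef_pos: [0.4158, -0.2858, 0.2237]
orientation: [-180.0, -0.1, 0.7]
contact_force: [-1.0, 0.3, -0.6]
gripper_width: 0.006
```

```bash
python3 -c "
from h import *
st(); print(tr(status.read_state()['eef_pos']));grab('wrist','w25')"
```

```text
t 21.00 [ 0.4158 -0.2858  0.2237] [-1.7999e+02 -5.0000e-02  6.5000e-01] F [-1.   0.3 -0.6] g 0.006 q [ 43.  13. -16. 112.   4.  56. -64.]
(np.float64(96.4), np.float64(-52.3))
```

View pics/w25.png

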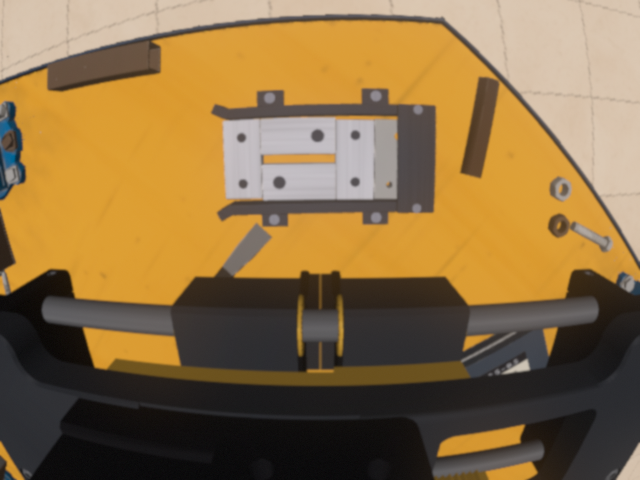

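```bash
python3 - <<'E'
from h import *
f=load("w25.npz")
cv2.imwrite("pics/w25c.png",cv2.resize(f["image"][80:235,200:450],None,fx=3.2,fy=3.2,interpolation=cv2.INTER_CUBIC))
for n,u,v,z in [("A outer +y",223.5,121,.018),("A outer -y",225,198,.018),("mouth +",214,107,.026),("mouth -",219,215,.026),("B/block +y",374,120.5,.018),("B/block -y",374,199,.018),("strip edge +",399,107,.031),("strip edge -",397,208,.031)]:
    print(n,tr(plane(f,u,v,z,True)[0]))
E
```

```text
A outer +y (np.float64(9.0), np.float64(38.4))
A outer -y (np.float64(6.8), np.float64(-34.5))
mouth + (np.float64(2.5), np.float64(51.6))
mouth - (np.float64(1.9), np.float64(-49.2))
B/block +y (np.float64(147.5), np.float64(35.0))
B/block -y (np.float64(147.7), np.float64(-38.3))
strip edge + (np.float64(168.1), np.float64(47.1))
strip edge - (np.float64(167.3), np.float64(-44.4))
```

View pics/w25c.png

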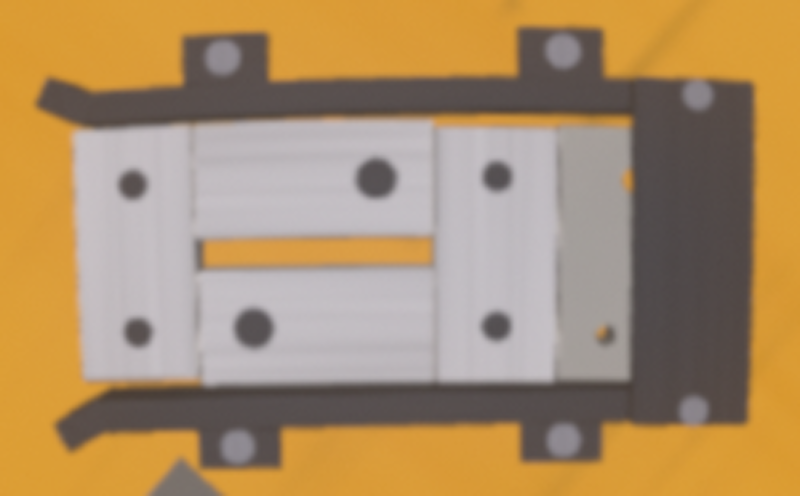

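```bash
python3 - <<'E'
from h import *
a=load("top0.npz")["image"]; f=grab("top","t26"); b=f["image"]
cv2.imwrite("pics/t26b.png",cv2.absdiff(a,b)*3)
E
```

```text
(no output)
```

View pics/t26b.png

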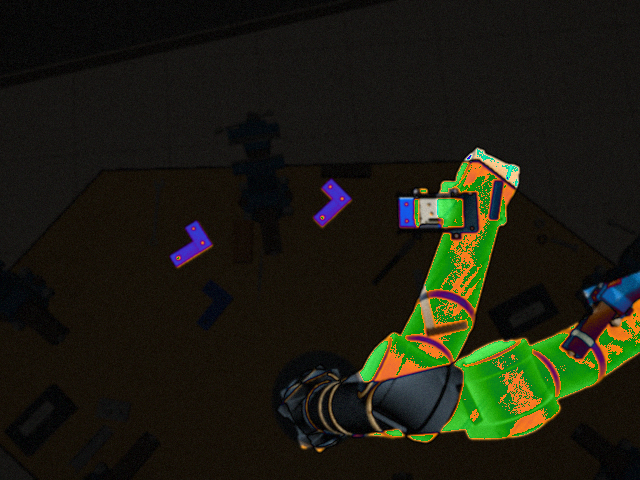

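The difference picture shows changes only at the two plates' old places (192,245) and (333,203), in the tray, and where the arm itself moved. The spanner, wood block and tube show no change. The hex bar is hidden behind the arm here, but w25 shows it in place and nothing went near it. I'm handing in.

```bash
python3 -c "
from h import *
st(); print(bot.hand_in())"
```

```text
t 21.10 [ 0.4167 -0.2798  0.221 ] [-1.7963e+02  1.5000e-01  1.0700e+00] F [ 0.1  0.3 -1.5] g -0.001 q [ 43.  13. -16. 112.   4.  56. -64.]
the job is handed in; nothing more can be done
None
```

Both plates and the block are packed in the tray, and I handed the job in at 21.1 s of the 67 s allowed.

**What I did:**
- I slid the nearer silver plate in foot first by its arm. Then I pushed it and the block up to the end wall with closed fingers, and straightened it against the side wall.
- I turned the second silver plate about half a turn to nest with the first. I slid it in arm first and pushed it until it seated, at about 12 N.
- I left the blue look-alike alone.

**Last checks (wrist camera):**
- **Open end:** the outer plate's edge is about 7–9 mm inside the open end. The layout would put it at about 6 mm, and the readings run about 2 mm high.
- **Position:** the joint between plate and block is at x ≈ 147.5 mm, where it should be. Both plates sit about 2 mm off the centre line, the outer one turned by 1–2°, all within limits.
- **Block:** it is partly hidden under the strip. I judged its final position from its visible part and from the plate in contact with it.
- **Not measured:** I did not measure height or tilt directly; everything looks flat in the pictures.
- **Bystanders:** the top-view comparison showed no movement of the spanner, wood block or tube. The hex bar was behind the arm in that picture, but the wrist view shows it lying where it was.

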